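# Make up an edging job tray

### The arm

A 6-joint arm with a two-finger parallel gripper is mounted at the origin on the work surface. World frame = base frame: x ahead of the robot, y to its left, z up, the work surface at z = 0. Lengths are in m, angles in rad, forces in N, time in s.
With the tool pointing down it reaches from about 0.3 to 0.875 m from the base axis. Payload 6.4 kg.
Tool frame: the origin (TCP) lies at the centre of the arm's flange, where the gripper is bolted on; the fingertips stand 173 mm ahead of it and the grasp point (between the pads) lies ctrl.grip_point_offset ahead of it (ctrl.grip_point_offset is the distance from the TCP to the grasp point, in m); z points along the fingers, y is the direction in which the jaws open and shut (so a half turn about z gives the same grasp; the last joint's range is limited). The gripper opens to 85 mm and grips with 20 to 120 N. Pads are 22 mm wide; open, the fingers measure 114 mm over their backs; the gripper's body (76 mm by 85 mm) begins 54 mm behind the grasp point. The pads swing forward as they close: fully open they stand 13 mm farther back than shut.
Start: joints at [1.108, 0.181, 1.607, -0, 1.354, -0.206], TCP at [0.146, 0.556, 0.405] pointing down, gripper open.
Joint ranges: [-2.99, 2.99], [-0.89, 2.07], [0.3, 2.58], [-1.14, 4.28], [0, 2.63], [-3.12, 3.12]. Speed limits (rad/s): [2.57, 2.57, 3.01, 3.14, 3.14, 3.14].

### API

Orientations are given as a unit quaternion [w, x, y, z].
In Python, from bench import ctrl, cams, boxes_of, landmark_of gives the robot as it stands.
- The arm moves only by the shell command python3 -m handwheel 'ROWS'. ROWS is JSON, a list of rows, each an object with "offset": the shift along the tool's x, y, z in m, a list of three; "spin": the turn about the tool's z in degrees; "grip": the opening, from 0 (shut) to 1 (fully open). A call has 1 to 20 rows; each row is the pose to reach, as a shift and turn from the pose commanded when the call began, along the tool's axes at that moment; what a row does not reach only later rows make up. A row lasts 1/8 s, in which the tool goes at most 62.5 mm and 10.7 degrees, less where a joint would pass 70% of its speed; a pose out of reach is approached as far as the arm can. A call with a gripper value outside its range is refused whole. The fingers move at their own pace and stop on an object; the grip force is fixed at half the most. Time passes only in rows, so rows that repeat a pose let the fingers close. It gives the time, the measured TCP pose, the force and the opening at its end, in the units of the state.
- ctrl.get_obs(): the state, without advancing time (a new reading comes with each control period).
- cams.camera(name): name is "scene" or "side" or "wrist"; returns a dict with "color" (400x640x3 uint8, red, green, blue), "camera_matrix" (3x3 intrinsics, pixels), "view" (4x4, takes a point from world to camera coordinates); the wrist camera has in their place "tool_from_camera" (4x4, takes a point from camera to tool coordinates, whose origin is the TCP and whose axes are the flange's). Camera axes: x right, y up, looking along -z (the intrinsics and any distortion apply to the point x, -y, -z); pixel columns grow to the right and rows downward; lengths in m; the calibration is good to about 2 mm. The wrist camera is an equidistant fisheye: a pixel r from the principal point sees the ray r / f radians off the axis. A picture is of the moment at which its call begins: read the wrist's pose just before it. There is no depth.
- ctrl.hand_in(): hands the job in, once; it reports no verdict.
Trained networks look in a picture, given as the dict that the camera call returned (one of the last four; its "shot" number tells which), for a name from the list of things; names that differ only in an ending like _2 or _b are one class to them, and where a whole thing is asked for, a point or a joint stands for the part that bears it (a point fixed in the world has none). Each returns a list of dicts, best first, with "confidence" (0 to 1); they miss things now and then, are a little off and sometimes report something else, mostly with a low value. They report only what shows in the picture. A call takes as long as a camera call. They do not tell look-alikes from the thing itself.
- boxes_of(picture, thing): "uv" ([column, row] in pixels, amid what is visible of it).
- landmark_of(picture, thing): "uv" ([column, row] in pixels: a listed point, or the origin of a listed thing).
The state is a dict: "time_s": time; "q": joint angles; "dq": joint speeds; "joint_efforts": joint torques, N m; "eef_pos": TCP position; "eef_rot": TCP orientation; "wrist_force": force on the tool from outside, world axes, zero at the start; "torque": the same for the moment, N m; "opening": opening from 0.0 (shut) to 1.0 (fully open).
Only numpy, scipy, OpenCV 4.12 (cv2) and the standard library are available. Lean on these libraries where they do the work, as an engineer would, in place of code of your own. Each camera call takes 0.05 s, during which the arm holds its last target.

### The job

Make up the grey job tray for the lens edger: set the clear lens with the red block in the middle of the red pad, the clear lens with the green block in the middle of the green pad, the yellow-capped screw jar upright in the middle of the yellow pad, and stand the folded blue spectacle frame upright and lengthwise in the tray's long empty bay. Set each lens down flat, block up, rather than dropping it. Leave the dark smoke-tinted lens and the black frame where they lie; they belong to another job.

Things in the scene. Friction and masses are not known exactly. Their poses are not given: they have to be found in the camera images.
- tray: grey open job tray, 246 mm (its x) by 174 mm (its y), rim 20 mm high, walls 5 mm, floor 5 mm thick; fixed to the table. Origin: centre of the underside. A ridge 4 mm wide, standing 4.5 mm above the floor, runs along its x axis at y = 0. On the -y half lie three coloured pads in a row with centres at y = -42 mm, x = -78, 0, +78 mm (any colour in any place). The +y half is the long empty bay, 236 mm by 80 mm, centred at x = 0, y = +42 mm.
- pad_red: a red round flat pad, 72 mm across and 3 mm thick, fixed on the tray's floor in one of its three places. Origin: centre of the underside, on the tray floor (the pad's top is 3 mm higher).
- pad_green: a green round flat pad, 72 mm across and 3 mm thick, fixed on the tray's floor in one of its three places. Origin: centre of the underside, on the tray floor (the pad's top is 3 mm higher).
- pad_yellow: a yellow round flat pad, 72 mm across and 3 mm thick, fixed on the tray's floor in one of its three places. Origin: centre of the underside, on the tray floor (the pad's top is 3 mm higher).
- lens_red: a clear lens blank, round, 60 mm across, 4 mm thick at the edge and 6 mm in the middle, lying flat, with a red round edging block fixed on its centre: the block is 22 mm across and its flat top is 28 mm above the underside. Loose, about 45 g. Origin: centre of the underside, z up through the block (the block is the thing to grip).
- lens_green: a clear lens blank, round, 60 mm across, 4 mm thick at the edge and 6 mm in the middle, lying flat, with a green round edging block fixed on its centre: the block is 22 mm across and its flat top is 28 mm above the underside. Loose, about 45 g. Origin: centre of the underside, z up through the block (the block is the thing to grip).
- jar: small white screw jar with a yellow cap, 32 mm across, 45 mm high, standing upright; loose, about 40 g. Origin: centre of the underside.
- frame_blue: a folded pair of spectacles with a blue frame and clear lenses, standing upright on its lower rims and ear tips: 136 mm long (its x), 32 mm deep (its y), 42 mm high. Front (bridge and rims) at its -y side, folded temples at +y; at mid-length the bridge and the temples, both 26 to 34 mm above the underside, can be pinched across the 32 mm depth. Loose, about 35 g. Origin: centre of the underside.
- lens_smoke: look-alike, not part of the job: a dark smoke-tinted lens blank, round, 60 mm across, 4 mm thick at the edge and 6 mm in the middle, lying flat, with a red round edging block fixed on its centre: the block is 22 mm across and its flat top is 28 mm above the underside. Loose, about 45 g. Origin: centre of the underside, z up through the block (the block is the thing to grip).
- frame_black: look-alike, not part of the job: a folded pair of spectacles with a black frame and clear lenses, standing upright on its lower rims and ear tips: 136 mm long (its x), 32 mm deep (its y), 42 mm high. Front (bridge and rims) at its -y side, folded temples at +y; at mid-length the bridge and the temples, both 26 to 34 mm above the underside, can be pinched across the 32 mm depth. Loose, about 35 g. Origin: centre of the underside.
Not all that is in view belongs to the job. Leave any pink or purple look-alike of the jar alone.

How it is judged:
By the outcome, as a careful person would: the job done as asked, in the order asked, and still so for the second after the job is handed in, with the robot touching nothing.
It also fails if it takes over 99 s, if anything falls off the work surface, if the arm or the gripper's body presses on something with over 40 N, if the wrist force passes 120 N, or if a joint passes its speed limit or range.

## Working session

There is one attempt and no reset: what is moved stays moved. The work goes in short steps, Python scripts to look and compute and a shell command to move; the robot and the scene stay as the last step left them, time stands still between calls to the robot, and variables do not carry over. Pictures are saved under pics/ and viewed, and the job is handed in when it is done.

```bash
ls; mkdir -p pics; python3 - <<'E'
from bench import ctrl,cams
import cv2
o=ctrl.get_obs(); print(o, ctrl.grip_point_offset)
for n in ["scene","side","wrist"]:
    c=cams.camera(n); cv2.imwrite(f"pics/{n}0.png",c["color"][:,:,::-1])
    print(n,[k for k in c]); 
    for k in c:
        if k!="color": print(k,c[k])
E
```

```text
pics
{'time_s': 0.0, 'q': array([ 1.10769715e+00,  1.81558766e-01,  1.60803967e+00, -5.27794474e-06,
        1.35379190e+00, -2.06354067e-01]), 'dq': array([ 0.00044936, -0.00193874, -0.00093818, -0.00040558,  0.000254  ,
        0.00064015]), 'joint_efforts': array([-7.62113850e-04, -4.44884098e+01, -3.51328933e+01, -3.18606180e-04,
        9.36609576e-03,  7.40711300e-06]), 'eef_pos': array([0.14590596, 0.55590886, 0.40375861]), 'eef_rot': array([-2.92846417e-04,  1.28019640e-01,  9.91771226e-01, -8.49804345e-04]), 'wrist_force': array([-0.27205503,  0.47248867,  0.40223759]), 'torque': array([ 0.00991656, -0.00310548, -0.02458306]), 'opening': 1.0040412275356485} 0.1547
scene ['color', 'camera_matrix', 'view', 'shot']
camera_matrix [[383.25192244   0.         315.23421273]
 [  0.         383.25192244 200.97964959]
 [  0.           0.           1.        ]]
view [[-0.8269012   0.56223128  0.0114187   0.46821953]
 [-0.4801377  -0.71644168  0.50614139  0.26430765]
 [ 0.29274935  0.41304637  0.86237492 -1.33654901]
 [ 0.          0.          0.          1.        ]]
shot 1
side ['colo
[... 189 characters left out ...]
8624428 -0.16442832 -0.0168984  -0.55766612]
 [ 0.12138724  0.65108355  0.74923651 -0.09423377]
 [-0.11219343 -0.74098147  0.66208693 -1.006053  ]
 [ 0.          0.          0.          1.        ]]
shot 2
wrist ['color', 'camera_matrix', 'tool_from_camera', 'shot']
camera_matrix [[309.70691629   0.         318.39269149]
 [  0.         309.70691629 199.14013889]
 [  0.           0.           1.        ]]
tool_from_camera [[-3.20842439e-04  9.56292453e-01  2.92411767e-01  7.35978456e-02]
 [ 9.99999723e-01  1.10573937e-04  7.35611054e-04  7.28068554e-04]
 [ 6.71126178e-04  2.92411922e-01 -9.56292224e-01  3.00606764e-02]
 [ 0.00000000e+00  0.00000000e+00  0.00000000e+00  1.00000000e+00]]
shot 3
```

View pics/scene0.png

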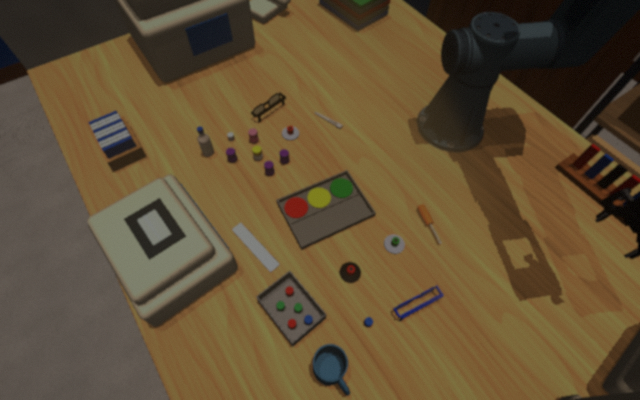

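View pics/side0.png

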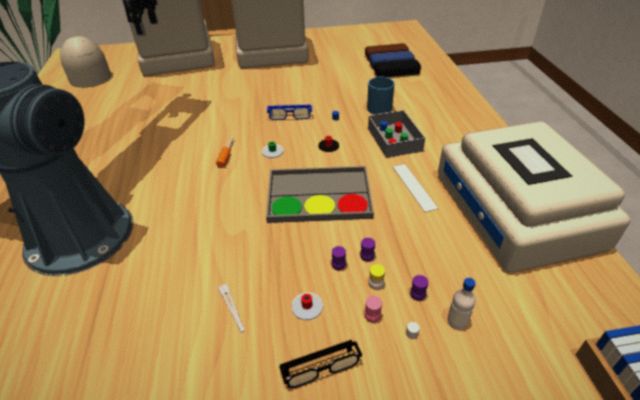

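View pics/wrist0.png

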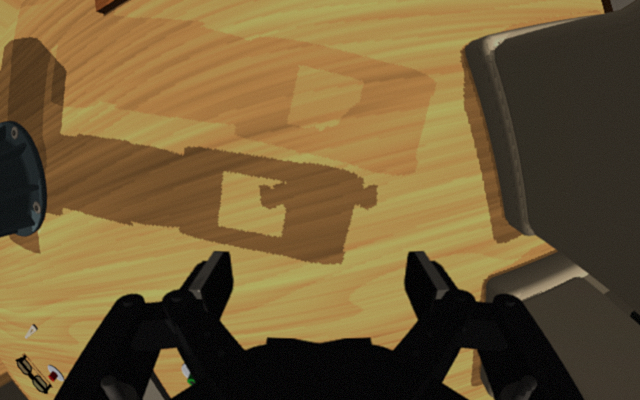

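```bash
cat > h.py <<'E'
from bench import ctrl,cams,boxes_of,landmark_of
import numpy as np, cv2
from scipy.spatial.transform import Rotation as R
def rot(o): w,x,y,z=o["eef_rot"]; return R.from_quat([x,y,z,w])
def ray(c,uv,o=None):
    K=c["camera_matrix"]; x=(uv[0]-K[0,2])/K[0,0]; y=(uv[1]-K[1,2])/K[1,1]
    if "view" in c:
        V=c["view"]; d=np.array([x,-y,-1.]); Rm=V[:3,:3]; return -Rm.T@V[:3,3], Rm.T@d
    r=np.hypot(x,y); s=np.sin(r)/r if r>1e-9 else 1.
    d=np.array([x*s,-y*s,-np.cos(r)]); T=c["tool_from_camera"]; Rt=rot(o).as_matrix()
    return Rt@T[:3,3]+o["eef_pos"], Rt@T[:3,:3]@d
def at(c,uv,z,o=None):
    p,d=ray(c,uv,o); return p+d*(z-p[2])/d[2]
def proj(c,P,o=None):
    K=c["camera_matrix"]; P=np.atleast_2d(P)
    if "view" in c:
        q=P@c["view"][:3,:3].T+c["view"][:3,3]; xy=np.c_[q[:,0],-q[:,1]]/(-q[:,2:])
    else:
        T=c["tool_from_camera"]; q=rot(o).inv().apply(P-o["eef_pos"]); q=(q-T[:3,3])@T[:3,:3]
        v=np.c_[q[:,0],-q[:,1]]; n=np.linalg.norm(v,axis=1,keepdims=True); th=np.arctan2(n,-q[:,2:]); xy=v/n*th
    return xy*[K[0,0],K[1,1]]+K[:2,2]
def save(c,name,box=None,s=1):
    im=c["color"][:,:,::-1]
    if box: u0,v0,u1,v1=box; im=im[v0:v1,u0:u1]
    if s!=1: im=cv2.resize(im,None,fx=s,fy=s,interpolation=cv2.INTER_CUBIC)
    cv2.imwrite(f"pics/{name}.png",im)
def yaw(o): m=rot(o).as_matrix(); return np.degrees(np.arctan2(m[1,1],m[0,1]))
def where(o): # grasp point
    return o["eef_pos"]+rot(o).as_matrix()[:,2]*ctrl.grip_point_offset
def go(P,yw=None,o=None):
    """offset (tool axes) moving grasp point to P, spin to bring the jaw axis to yaw yw (mod 180)"""
    o=o or ctrl.get_obs(); off=rot(o).inv().apply(np.array(P)-where(o)); s=None
    if yw is not None: s=-((yw-yaw(o)+90)%180-90)
    return np.round(off,4),s
E
python3 - <<'E'
from h import *
c=cams.camera("side"); s=cams.camera("scene")
for n in ["tray","pad_red","pad_green","pad_yellow","lens_red","lens_green","jar","frame_blue","lens_smoke","frame_black"]:
  for nm,p in (("side",c),("scene",s)):
    for f in (landmark_of,boxes_of):
        z=0.005 if "pad" in n else 0
        print(n,nm,f.__name__,[(np.round(d["uv"]).tolist(),round(d["confidence"],2),np.round(at(p,d["uv"],z)[:2],3).tolist()) for d in f(p,n)[:5]])
save(c,"sideA",(220,80,420,240),4); save(c,"sideB",(220,230,440,390),3.6)
E
```

```text
tray side call [([314.0, 193.0], 0.98, [0.541, 0.042])]
tray side call [([315.0, 186.0], 0.68, [0.549, 0.068]), ([290.0, 109.0], 0.53, [0.527, 0.45])]
tray scene call [([324.0, 209.0], 0.96, [0.554, 0.03])]
tray scene call [([327.0, 214.0], 0.55, [0.556, 0.05])]
pad_red side call [([350.0, 202.0], 0.81, [0.622, -0.011])]
pad_red side call [([352.0, 204.0], 0.76, [0.626, -0.017])]
pad_red scene call [([295.0, 207.0], 0.94, [0.625, -0.021]), ([261.0, 152.0], 0.2, [0.607, -0.257])]
pad_red scene call [([297.0, 208.0], 0.65, [0.622, -0.015])]
pad_green side call [([285.0, 210.0], 0.72, [0.466, -0.009]), ([377.0, 282.0], 0.15, [0.626, -0.25])]
pad_green side call [([287.0, 207.0], 0.77, [0.471, 0.0])]
pad_green scene call [([340.0, 187.0], 0.74, [0.472, -0.003])]
pad_green scene call [([341.0, 188.0], 0.76, [0.468, 0.0]), ([390.0, 244.0], 0.41, [0.466, 0.233])]
pad_yellow side call [([318.0, 207.0], 0.84, [0.544, -0.015]), ([320.0, 370.0], 0.51, [0.486, -0.411])]
pad_yellow side call [([320.0, 208.0], 0.7, [0.548, -0.017])]
pad_yellow scene call [([322.0, 198.0], 0.74, [0.541, -0.004])]
p
[... 1682 characters left out ...]
scene call [([416.0, 308.0], 0.74, [0.525, 0.413])]
frame_blue scene call [([422.0, 308.0], 0.68, [0.513, 0.421])]
lens_smoke side call [([327.0, 146.0], 0.63, [0.608, 0.234])]
lens_smoke side call [([328.0, 143.0], 0.48, [0.611, 0.248])]
lens_smoke scene call [([351.0, 274.0], 0.86, [0.612, 0.242])]
lens_smoke scene call [([351.0, 273.0], 0.61, [0.609, 0.239]), ([259.0, 147.0], 0.24, [0.599, -0.286])]
frame_black side call [([322.0, 371.0], 0.74, [0.489, -0.411])]
frame_black side call [([322.0, 364.0], 0.82, [0.492, -0.4])]
frame_black scene call [([270.0, 112.0], 0.82, [0.49, -0.401]), ([351.0, 276.0], 0.29, [0.614, 0.245])]
frame_black scene call [([268.0, 107.0], 0.58, [0.483, -0.421])]
```

View pics/sideA.png

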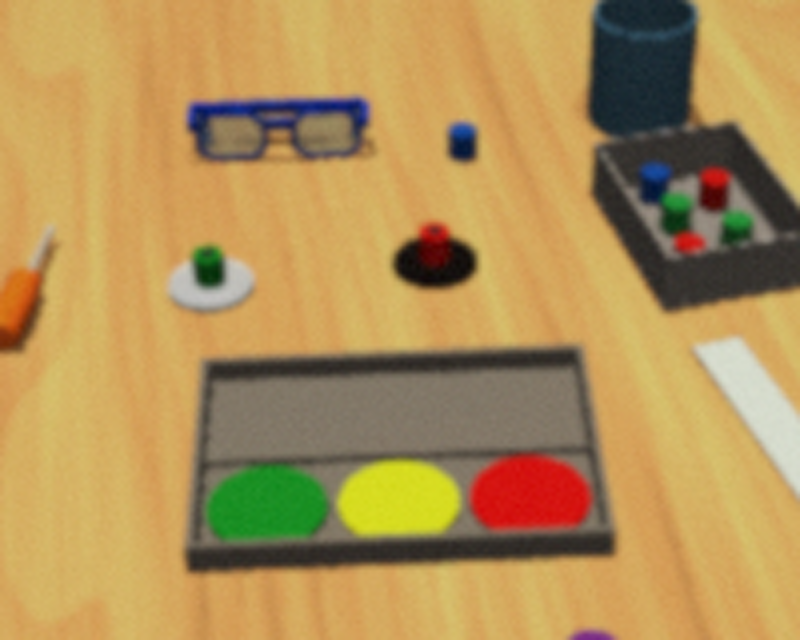

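View pics/sideB.png

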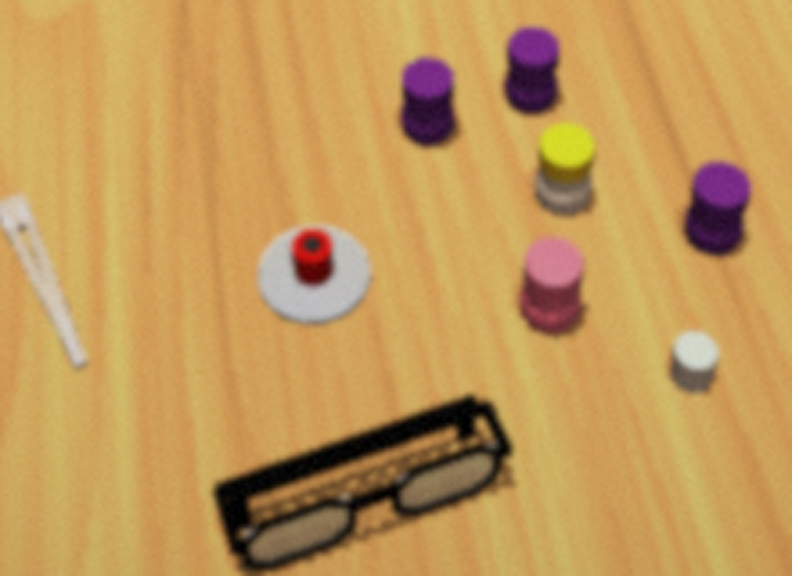

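Candidates (side view): red-block lenses: clear (306,305) ✔ and smoke (328,146) ✘. Green-block lens: clear (272,152) ✔ only, the loose bits in the small box are not lenses. Jars: yellow cap (377,276) ✔; purple (339,257), (368,249), (420,287) and pink (373,306) ✘. Frames: blue (290,112) ✔, black (321,365) ✘. The crops confirm this.

First I'll get a wrist look over the tray.

```bash
python3 - <<'E'
from h import *
o=ctrl.get_obs(); print(where(o),yaw(o)); print(go([.54,.04,.25],85)); print(go([.475,-.277,.25]))
E
```

```text
[0.14604365 0.55618278 0.24998682] 75.28769260223505
(array([-0.5121, -0.3992, -0.    ]), np.float64(-9.712307397764945))
(array([-0.5298, -0.7223, -0.    ]), None)
```

```bash
python3 -m handwheel '[{"offset":[-0.512,-0.4,0],"spin":-9.7,"grip":1},{"offset":[-0.512,-0.4,0],"spin":-9.7,"grip":1},{"offset":[-0.512,-0.4,0],"spin":-9.7,"grip":1},{"offset":[-0.512,-0.4,0],"spin":-9.7,"grip":1},{"offset":[-0.512,-0.4,0],"spin":-9.7,"grip":1},{"offset":[-0.512,-0.4,0],"spin":-9.7,"grip":1},{"offset":[-0.512,-0.4,0],"spin":-9.7,"grip":1},{"offset":[-0.512,-0.4,0],"spin":-9.7,"grip":1},{"offset":[-0.512,-0.4,0],"spin":-9.7,"grip":1},{"offset":[-0.512,-0.4,0],"spin":-9.7,"grip":1},{"offset":[-0.512,-0.4,0],"spin":-9.7,"grip":1},{"offset":[-0.512,-0.4,0],"spin":-9.7,"grip":1},{"offset":[-0.512,-0.4,0],"spin":-9.7,"grip":1},{"offset":[-0.512,-0.4,0],"spin":-9.7,"grip":1}]'
python3 - <<'E'
from h import *
o=ctrl.get_obs(); c=cams.camera("wrist"); save(c,"wrist1"); print(where(o),yaw(o),o["time_s"])
for n,z in [("tray",0),("pad_red",.005),("pad_green",.005),("pad_yellow",.005),("lens_green",0),("lens_red",0),("frame_blue",0),("jar",0)]:
    print(n,[(np.round(d["uv"]).tolist(),round(d["confidence"],2),np.round(at(c,d["uv"],z,o)[:2],4).tolist()) for d in landmark_of(c,n)[:5]])
E
```

```text
time_s: 4.0
eef_pos: [0.5389, 0.0407, 0.4048]
eef_rot: [-0.0, 0.043, 0.999, 0.0]
wrist_force: [-0.2, -0.2, -0.6]
opening: 0.998
[0.53889299 0.04075853 0.25008326] 85.10446596951864 4.0
tray [([313.0, 181.0], 0.76, [0.5553, 0.0334]), ([466.0, 97.0], 0.68, [0.4599, 0.2382]), ([281.0, 178.0], 0.51, [0.5487, -0.0068])]
pad_red [([278.0, 236.0], 0.83, [0.624, -0.0195])]
pad_green [([277.0, 115.0], 0.76, [0.4701, -0.0019]), ([314.0, 181.0], 0.53, [0.555, 0.0348])]
pad_yellow [([281.0, 180.0], 0.86, [0.5496, -0.0065]), ([277.0, 236.0], 0.71, [0.6236, -0.0207])]
lens_green [([467.0, 93.0], 0.69, [0.4545, 0.24])]
lens_red [([102.0, 155.0], 0.81, [0.4854, -0.2714]), ([464.0, 209.0], 0.56, [0.6111, 0.2365])]
frame_blue [([558.0, 143.0], 0.82, [0.5223, 0.4054])]
jar [([96.0, 230.0], 0.88, [0.601, -0.3229]), ([177.0, 242.0], 0.82, [0.6267, -0.1709]), ([153.0, 199.0], 0.69, [0.5597, -0.1935]), ([133.0, 242.0], 0.59, [0.6229, -0.2503]), ([124.0, 283.0], 0.58, [0.6987, -0.2984])]
```

View pics/wrist1.png

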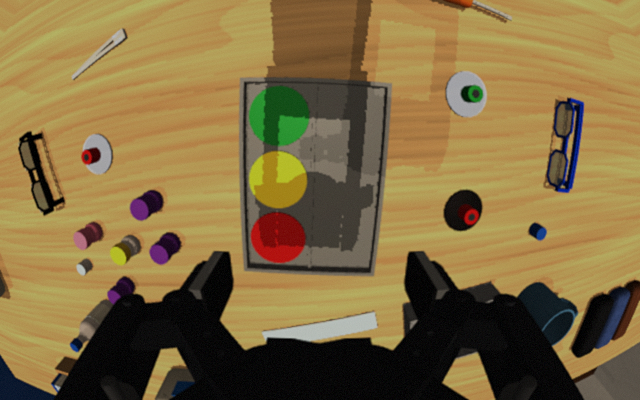

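```bash
cat >> h.py <<'E'
HUE={"red":[(0,9),(171,180)],"green":[(48,80)],"yellow":[(25,36)],"blue":[(108,130)]}
def blob(c,col,uv,rad=45,smin=120,vmin=40,pts=False):
    hsv=cv2.cvtColor(c["color"],cv2.COLOR_RGB2HSV); m=np.zeros(hsv.shape[:2],np.uint8)
    for a,b in HUE[col]: m|=cv2.inRange(hsv,(a,smin,vmin),(b,255,255))
    mm=np.zeros_like(m); cv2.circle(mm,tuple(int(round(x)) for x in uv),int(rad),255,-1)
    m&=mm; n,l,st,ce=cv2.connectedComponentsWithStats(m)
    if n<2: return None
    i=1+np.argmax(st[1:,4]); 
    return (ce[i],st[i]) if not pts else np.argwhere(l==i)[:,::-1]
E
python3 - <<'E'
from h import *
o=ctrl.get_obs(); w=cams.camera("wrist"); s=cams.camera("side"); k=cams.camera("scene")
g={"red":[.624,-.017,.008],"green":[.469,-.001,.008],"yellow":[.546,-.008,.008]}
for n,P in g.items():
  for nm,c,r in (("w",w,38),("side",s,22),("scene",k,18)):
    oo=o if nm=="w" else None
    p=blob(c,n,proj(c,[P],oo)[0],r,pts=True)
    # area centroid in plane
    X=np.array([at(c,q,.008,oo)[:2] for q in p.astype(float)])
    h=cv2.minEnclosingCircle(X.astype(np.float32)*1000)
    print(n,nm,len(p),X.mean(0).round(4),np.round(h[0],1),round(h[1],1), np.ptp(X,axis=0).round(3))
# blue frame + green block + red
for n,col,P in (("lr","red",[.478,-.275,.02]),("lg","green",[.458,.238,.02]),("sm","red",[.61,.238,.02]),("jar","yellow",[.627,-.252,.04])):
  for nm,c,r in (("w",w,16),("side",s,12),("scene",k,10)):
    oo=o if nm=="w" else None
    b=blob(c,col,proj(c,[P],oo)[0],r)
    if b: print(n,nm,b[0].round(1),b[1],at(c,b[0],P[2],oo)[:2].round(4))
save(w,"w1tray",(225,65,405,290),2.6)
E
```

```text
red w 2248 [ 0.6247 -0.0195] [625.7 -19.7] 37.0 [0.073 0.073]
red side 516 [ 0.6249 -0.018 ] [624.2 -18.8] 38.3 [0.074 0.07 ]
red scene 442 [ 0.6246 -0.0188] [624.8 -20.1] 39.4 [0.074 0.078]
green w 2827 [ 4.707e-01 -1.000e-04] [ 4.709e+02 -4.000e-01] 35.9 [0.071 0.071]
green side 462 [0.4704 0.0017] [470.1   0.7] 36.3 [0.07  0.065]
green scene 330 [4.714e-01 3.000e-04] [472.3  -0.7] 36.3 [0.068 0.071]
yellow w 728 [0.534  0.0036] [533.6   2.3] 23.4 [0.042 0.037]
yellow side 165 [0.5342 0.0033] [533.9   3.3] 24.7 [0.044 0.043]
yellow scene 113 [0.533  0.0048] [530.6   4. ] 24.1 [0.045 0.039]
lr w [ 91.  155.3] [ 82 148  19  16 215] [ 0.482  -0.2774]
lr side [306.3 300.5] [301 293  11  16 133] [ 0.4815 -0.2796]
lr scene [289.9 129.2] [287 126   6   8  37] [ 0.4811 -0.2776]
lg w [475.2  92.5] [468  85  16  16 171] [0.4551 0.2399]
lg side [271.8 145.9] [269 142   6   9  44] [0.4543 0.2349]
lg scene [395.2 240.8] [393 238   6   6  24] [0.453  0.2371]
sm w [469.4 213.2] [459 203  22  22 307] [0.6113 0.2338]
sm side [328.1 141.2] [324 136   9  11  84] [0.6095 0.2276]
sm scene [350.4 269.2] [345 264  11  11  88] [0.6096 0.2338]
jar w [117.7 255.3] [104 246  24  20 275] [ 0.6271 -0.2568]
jar side [377.  270.1] [370 264  15  13 166] [ 0.6251 -0.2483]
jar scene [256.3 149.2] [252 146  10   8  61] [ 0.6234 -0.2511]
```

View pics/w1tray.png

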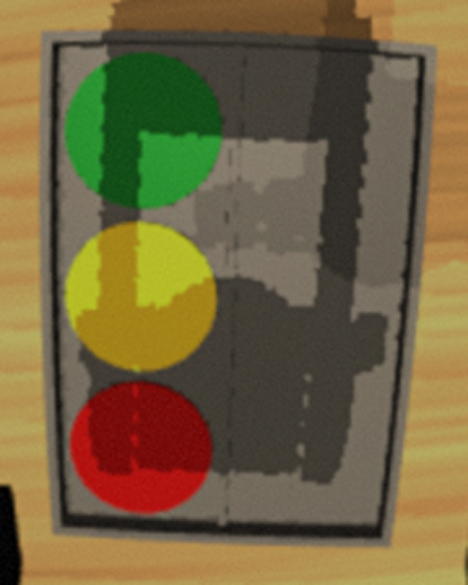

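Pads measured: red (.625,-.019), green (.471,.000), so the tray yaw is about -7°. The red lens is at (.4815,-.278). I'll move above it.

```bash
python3 - <<'E'
from h import *
o=ctrl.get_obs(); print(go([.4815,-.278,.15])); print(o["q"].round(2))
E
```

```text
(array([ 0.0302, -0.3211,  0.1   ]), None)
[-0.15  0.11  1.69  0.    1.34 -1.63]
```

```bash
python3 -m handwheel '[{"offset":[0.03,-0.321,0.1],"spin":0,"grip":0.45},{"offset":[0.03,-0.321,0.1],"spin":0,"grip":0.45},{"offset":[0.03,-0.321,0.1],"spin":0,"grip":0.45},{"offset":[0.03,-0.321,0.1],"spin":0,"grip":0.45},{"offset":[0.03,-0.321,0.1],"spin":0,"grip":0.45},{"offset":[0.03,-0.321,0.1],"spin":0,"grip":0.45},{"offset":[0.03,-0.321,0.1],"spin":0,"grip":0.45},{"offset":[0.03,-0.321,0.1],"spin":0,"grip":0.45}]'
python3 - <<'E'
from h import *
o=ctrl.get_obs(); c=cams.camera("wrist"); save(c,"wrist2"); print(where(o),yaw(o),o["opening"],proj(c,[where(o)],o))
p=proj(c,[[.4815,-.278,.02]],o)[0]; b=blob(c,"red",p,50); print(p,b, at(c,b[0],.02,o))
for d in landmark_of(c,"lens_red")[:2]: print(d, at(c,d["uv"],0,o))
for d in boxes_of(c,"lens_red")[:2]: print(d, at(c,d["uv"],0.004,o))
E
```

```text
time_s: 5.6
eef_pos: [0.4819, -0.2773, 0.3048]
eef_rot: [0.0, 0.044, 0.999, 0.0]
wrist_force: [-0.6, -0.3, -0.2]
opening: 0.455
[ 0.48187534 -0.27727354  0.15014621] 84.99228585772096 0.45498796015648657 [[317.39719131 272.26506543]]
[317.02065294 193.88932459] (array([316.33811475, 194.34631148]), array([305, 180,  24,  30, 488], dtype=int32)) [ 0.48185434 -0.27861837  0.02      ]
{'uv': [317.8, 190.8], 'confidence': 0.7} [ 0.48432945 -0.27762426  0.        ]
{'uv': [317.1, 189.5], 'confidence': 0.93} [ 0.48195585 -0.27804217  0.004     ]
```

View pics/wrist2.png

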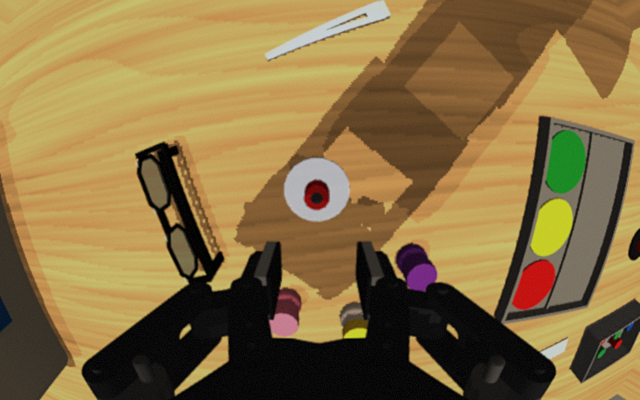

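```bash
python3 -m handwheel '[{"offset":[0,-0.001,0.05],"spin":0,"grip":0.45},{"offset":[0,-0.001,0.09],"spin":0,"grip":0.45},{"offset":[0,-0.001,0.115],"spin":0,"grip":0.45},{"offset":[0,-0.001,0.121],"spin":0,"grip":0.45},{"offset":[0,-0.001,0.121],"spin":0,"grip":0.45},{"offset":[0,-0.001,0.121],"spin":0,"grip":0.1},{"offset":[0,-0.001,0.121],"spin":0,"grip":0.1},{"offset":[0,-0.001,0.121],"spin":0,"grip":0.1},{"offset":[0,-0.001,0.121],"spin":0,"grip":0.1},{"offset":[0,-0.001,0.121],"spin":0,"grip":0.1},{"offset":[0,-0.001,0.121],"spin":0,"grip":0.1}]'
```

```text
time_s: 7.12
eef_pos: [0.4824, -0.2794, 0.1855]
eef_rot: [0.001, 0.044, 0.999, -0.001]
wrist_force: [-0.5, 1.6, 6.6]
opening: 0.227
```

```bash
python3 -m handwheel '[{"offset":[0,0,-0.02],"spin":0,"grip":0.1},{"offset":[0,0,-0.06],"spin":0,"grip":0.1},{"offset":[0,0,-0.095],"spin":0,"grip":0.1},{"offset":[0,0,-0.095],"spin":0,"grip":0.1}]'
python3 - <<'E'
from h import *
o=ctrl.get_obs(); c=cams.camera("wrist"); save(c,"wrist3",(220,150,420,300),4); print(o["eef_pos"],o["opening"],go([.6249,-.019,where(o)[2]],83))
E
```

```text
time_s: 7.62
eef_pos: [0.4827, -0.2799, 0.2826]
eef_rot: [0.003, 0.044, 0.999, -0.002]
wrist_force: [-0.1, 0.0, -0.5]
opening: 0.23
[ 0.4827288  -0.2798824   0.28261416] 0.23030927114124322 (array([-0.1191,  0.2722, -0.0024]), np.float64(1.9839328014870574))
```

View pics/wrist3.png

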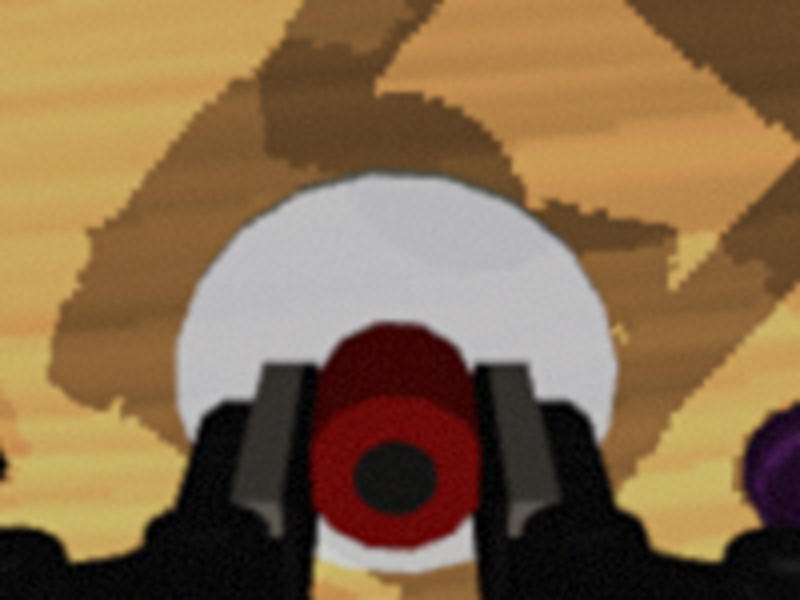

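```bash
python3 -m handwheel '[{"offset":[-0.02,0.05,0],"spin":0,"grip":0.1},{"offset":[-0.045,0.1,0],"spin":1,"grip":0.1},{"offset":[-0.07,0.15,0],"spin":2,"grip":0.1},{"offset":[-0.092,0.2,0],"spin":2,"grip":0.1},{"offset":[-0.11,0.245,0],"spin":2,"grip":0.1},{"offset":[-0.119,0.266,0],"spin":2,"grip":0.1},{"offset":[-0.119,0.272,0],"spin":2,"grip":0.1},{"offset":[-0.119,0.272,0],"spin":2,"grip":0.1},{"offset":[-0.119,0.272,0],"spin":2,"grip":0.1}]'
python3 - <<'E'
from h import *
o=ctrl.get_obs(); c=cams.camera("wrist"); save(c,"wrist4",(200,130,440,310),3.3); print(where(o),o["eef_pos"],yaw(o),go([.6249,-.019,0.2]))
E
```

```text
time_s: 8.8
eef_pos: [0.6235, -0.0198, 0.2785]
eef_rot: [-0.0, 0.062, 0.998, -0.0]
wrist_force: [-0.2, 0.4, -0.4]
opening: 0.232
[ 0.62340173 -0.01982744  0.12383878] [ 0.62348389 -0.01978736  0.27853875] 82.88660057601292 (array([-0.0012,  0.0009, -0.076 ]), None)
```

View pics/wrist4.png

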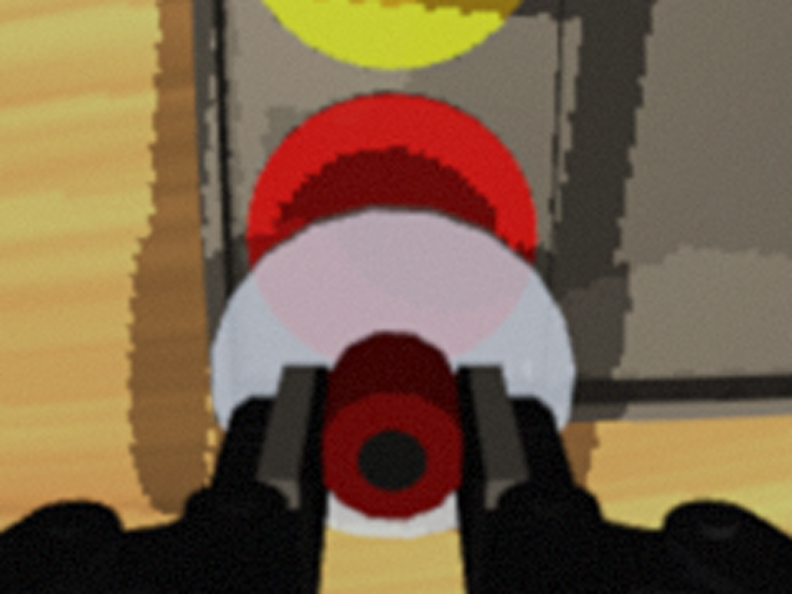

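```bash
python3 -m handwheel '[{"offset":[-0.001,0.001,0.04],"spin":0,"grip":0.1},{"offset":[-0.001,0.001,0.065],"spin":0,"grip":0.1},{"offset":[-0.001,0.001,0.076],"spin":0,"grip":0.1},{"offset":[-0.001,0.001,0.081],"spin":0,"grip":0.1},{"offset":[-0.001,0.001,0.083],"spin":0,"grip":0.1},{"offset":[-0.001,0.001,0.084],"spin":0,"grip":0.1},{"offset":[-0.001,0.001,0.0845],"spin":0,"grip":0.1},{"offset":[-0.001,0.001,0.0845],"spin":0,"grip":0.1}]'
```

```text
time_s: 9.85
eef_pos: [0.6252, -0.0174, 0.1946]
eef_rot: [0.0, 0.061, 0.998, -0.0]
wrist_force: [-0.4, 0.5, -0.1]
opening: 0.228
```

```bash
python3 -m handwheel '[{"offset":[0,-0.0015,0.0005],"spin":0,"grip":0.1},{"offset":[0,-0.0015,0.001],"spin":0,"grip":0.1},{"offset":[0,-0.0015,0.0015],"spin":0,"grip":0.1},{"offset":[0,-0.0015,0.0015],"spin":0,"grip":0.1}]'
```

```text
time_s: 10.35
eef_pos: [0.625, -0.0191, 0.1935]
eef_rot: [0.0, 0.061, 0.998, -0.0]
wrist_force: [-2.7, 0.3, 6.3]
opening: 0.23
```

Contact at 6 N, so I'll release and lift.

```bash
python3 -m handwheel '[{"offset":[0,0,0],"spin":0,"grip":0.25},{"offset":[0,0,-0.0005],"spin":0,"grip":0.3},{"offset":[0,0,-0.001],"spin":0,"grip":0.4},{"offset":[0,0,-0.002],"spin":0,"grip":0.45},{"offset":[0,0,-0.005],"spin":0,"grip":0.45},{"offset":[0,0,-0.03],"spin":0,"grip":0.45},{"offset":[0,0,-0.08],"spin":0,"grip":0.45},{"offset":[0,0,-0.11],"spin":0,"grip":0.45}]'
python3 - <<'E'
from h import *
o=ctrl.get_obs(); c=cams.camera("wrist"); save(c,"wrist5",(180,100,460,310),2.8); s=cams.camera("side"); save(s,"side5",(240,140,400,240),4.5)
for col,P,cc,oo in (("red",[.6249,-.019,.028],c,o),):
    print(landmark_of(c,"lens_red")[:2], [at(c,d["uv"],.008,o) for d in landmark_of(c,"lens_red")[:2]])
print(go([.455,.238,.15]),o["eef_pos"])
E
```

```text
time_s: 11.35
eef_pos: [0.6254, -0.0191, 0.3055]
eef_rot: [0.002, 0.061, 0.998, -0.0]
wrist_force: [0.3, 0.1, 0.2]
opening: 0.448
[{'uv': [319.6, 187.1], 'confidence': 0.71}] [array([ 0.6235038 , -0.01741609,  0.008     ])]
(array([ 0.2002,  0.2343, -0.0018]), None) [ 0.62541242 -0.0190544   0.30549896]
```

View pics/wrist5.png

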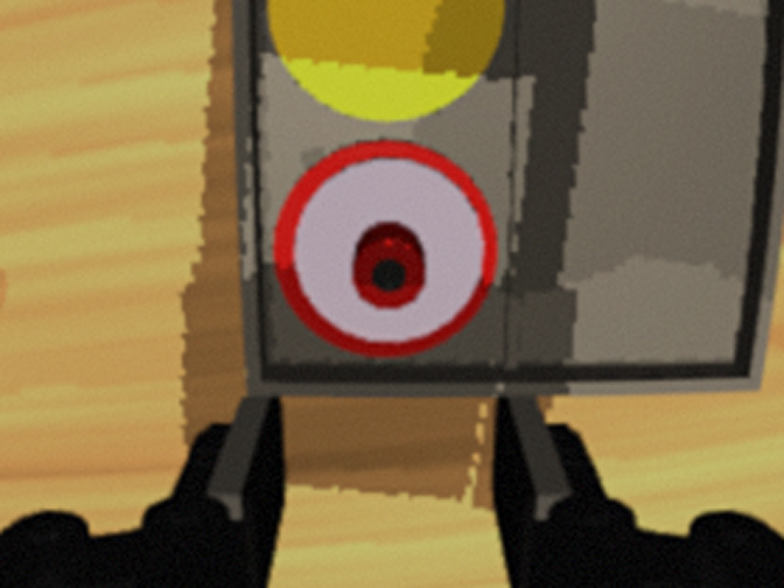

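View pics/side5.png

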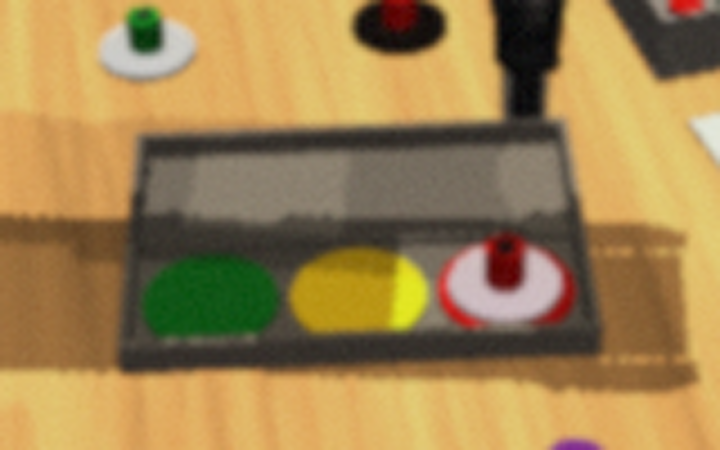

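The red lens sits flat and concentric on its pad. Next is the green lens.

```bash
python3 -m handwheel '[{"offset":[0.2,0.234,0],"spin":0,"grip":0.45},{"offset":[0.2,0.234,0],"spin":0,"grip":0.45},{"offset":[0.2,0.234,0],"spin":0,"grip":0.45},{"offset":[0.2,0.234,0],"spin":0,"grip":0.45},{"offset":[0.2,0.234,0],"spin":0,"grip":0.45},{"offset":[0.2,0.234,0],"spin":0,"grip":0.45},{"offset":[0.2,0.234,0],"spin":0,"grip":0.45},{"offset":[0.2,0.234,0],"spin":0,"grip":0.45}]'
python3 - <<'E'
from h import *
o=ctrl.get_obs(); c=cams.camera("wrist"); save(c,"wrist6"); print(where(o),yaw(o))
p=proj(c,[[.455,.238,.02]],o)[0]; b=blob(c,"green",p,50); print(p,b, at(c,b[0],.02,o))
for d in boxes_of(c,"lens_green")[:2]: print(d, at(c,d["uv"],0.004,o))
print(go([*at(c,b[0],.02,o)[:2],.028]))
E
```

```text
time_s: 12.55
eef_pos: [0.4556, 0.2366, 0.3021]
eef_rot: [-0.0, 0.062, 0.998, -0.0]
wrist_force: [0.3, -0.4, 0.1]
opening: 0.451
[0.45551271 0.2365766  0.14744316] 82.88824601713425
[319.58929792 194.45718088] (array([318.71618037, 195.8806366 ]), array([307, 183,  24,  26, 377], dtype=int32)) [0.45615575 0.23711028 0.02      ]
{'uv': [318.1, 188.3], 'confidence': 0.75} [0.45372242 0.23685337 0.004     ]
(array([-0.0005,  0.0006,  0.1197]), None)
```

View pics/wrist6.png

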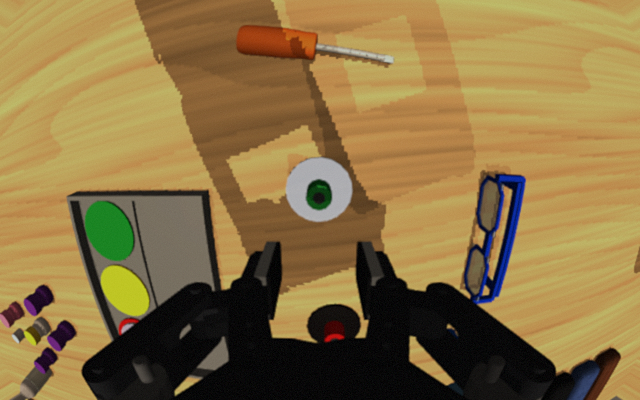

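```bash
python3 -m handwheel '[{"offset":[0,0.0005,0.05],"spin":0,"grip":0.45},{"offset":[0,0.0005,0.09],"spin":0,"grip":0.45},{"offset":[0,0.0005,0.11],"spin":0,"grip":0.45},{"offset":[0,0.0005,0.116],"spin":0,"grip":0.45},{"offset":[0,0.0005,0.116],"spin":0,"grip":0.45},{"offset":[0,0.0005,0.116],"spin":0,"grip":0.1},{"offset":[0,0.0005,0.116],"spin":0,"grip":0.1},{"offset":[0,0.0005,0.116],"spin":0,"grip":0.1},{"offset":[0,0.0005,0.116],"spin":0,"grip":0.1},{"offset":[0,0.0005,0.116],"spin":0,"grip":0.1},{"offset":[0,0.0005,0.116],"spin":0,"grip":0.1}]'; python3 - <<'E'
from h import *
o=ctrl.get_obs(); print(o["eef_pos"],o["wrist_force"],yaw(o))
E
```

```text
time_s: 14.02
eef_pos: [0.4558, 0.2383, 0.1881]
eef_rot: [0.001, 0.061, 0.998, 0.0]
wrist_force: [-1.1, -1.1, 7.5]
opening: 0.231
[0.45578087 0.23833841 0.18807227] [-1.09472236 -1.10624752  7.48212669] 82.99527984416713
```

```bash
python3 -m handwheel '[{"offset":[0,0,-0.02],"spin":0,"grip":0.1},{"offset":[0,0,-0.06],"spin":0,"grip":0.1},{"offset":[0,0,-0.09],"spin":0,"grip":0.1},{"offset":[0,0,-0.09],"spin":0,"grip":0.1},{"offset":[0,0,-0.09],"spin":0,"grip":0.1}]'
python3 - <<'E'
from h import *
o=ctrl.get_obs(); c=cams.camera("wrist"); save(c,"wrist7",(220,150,420,300),4); print(o["eef_pos"],o["opening"],go([.4708,.0002,where(o)[2]],83))
E
```

```text
time_s: 14.65
eef_pos: [0.4545, 0.2381, 0.276]
eef_rot: [-0.0, 0.061, 0.998, -0.0]
wrist_force: [-0.1, -0.4, -0.6]
opening: 0.228
[0.45450967 0.23812545 0.27604541] 0.22767223640964665 (array([-0.0456, -0.234 , -0.0004]), np.float64(-0.011592660587396608))
```

View pics/wrist7.png

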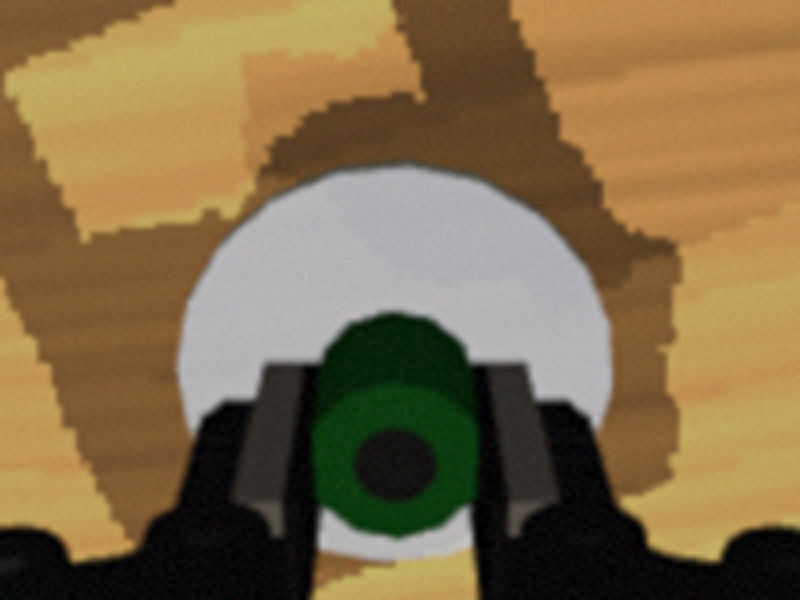

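```bash
python3 -m handwheel '[{"offset":[-0.01,-0.05,0],"spin":0,"grip":0.1},{"offset":[-0.02,-0.105,0],"spin":0,"grip":0.1},{"offset":[-0.032,-0.16,0],"spin":0,"grip":0.1},{"offset":[-0.041,-0.205,0],"spin":0,"grip":0.1},{"offset":[-0.046,-0.228,0],"spin":0,"grip":0.1},{"offset":[-0.046,-0.234,0],"spin":0,"grip":0.1},{"offset":[-0.046,-0.234,0.03],"spin":0,"grip":0.1},{"offset":[-0.046,-0.234,0.055],"spin":0,"grip":0.1},{"offset":[-0.046,-0.234,0.068],"spin":0,"grip":0.1},{"offset":[-0.046,-0.234,0.073],"spin":0,"grip":0.1},{"offset":[-0.046,-0.234,0.075],"spin":0,"grip":0.1},{"offset":[-0.046,-0.234,0.075],"spin":0,"grip":0.1}]'
```

```text
time_s: 16.2
eef_pos: [0.4724, 0.0004, 0.2022]
eef_rot: [0.0, 0.061, 0.998, -0.0]
wrist_force: [-0.7, -0.4, -0.4]
opening: 0.226
```

```bash
python3 -m handwheel '[{"offset":[0.001,0,0.003],"spin":0,"grip":0.1},{"offset":[0.001,0,0.005],"spin":0,"grip":0.1},{"offset":[0.001,0,0.006],"spin":0,"grip":0.1},{"offset":[0.001,0,0.0065],"spin":0,"grip":0.1},{"offset":[0.001,0,0.0065],"spin":0,"grip":0.1}]'
```

```text
time_s: 16.82
eef_pos: [0.4711, 0.0004, 0.196]
eef_rot: [-0.0, 0.061, 0.998, -0.0]
wrist_force: [-5.1, 1.1, 11.6]
opening: 0.224
```

Contact at 12 N, so I'll release and lift.

```bash
python3 -m handwheel '[{"offset":[0,0,-0.0005],"spin":0,"grip":0.25},{"offset":[0,0,-0.0005],"spin":0,"grip":0.3},{"offset":[0,0,-0.001],"spin":0,"grip":0.4},{"offset":[0,0,-0.002],"spin":0,"grip":0.45},{"offset":[0,0,-0.005],"spin":0,"grip":0.45},{"offset":[0,0,-0.03],"spin":0,"grip":0.45},{"offset":[0,0,-0.08],"spin":0,"grip":0.45},{"offset":[0,0,-0.13],"spin":0,"grip":0.45},{"offset":[0,0,-0.13],"spin":0,"grip":0.45}]'
python3 - <<'E'
from h import *
o=ctrl.get_obs(); c=cams.camera("wrist"); save(c,"wrist8"); print(where(o))
for z in (0.045,0.0): 
  for d in (landmark_of if z==0 else boxes_of)(c,"jar"): print(d, at(c,d["uv"],z if z==0 else .022,o))
P=[.6255,-.250,.045]; b=blob(c,"yellow",proj(c,[P],o)[0],25); print(b,at(c,b[0],.043,o) if b else 0)
E
```

```text
time_s: 17.95
eef_pos: [0.4727, 0.0001, 0.3297]
eef_rot: [0.005, 0.061, 0.998, -0.001]
wrist_force: [0.1, -0.2, -0.5]
opening: 0.452
[ 4.74110853e-01 -2.28954153e-04  1.75001546e-01]
{'uv': [162.9, 279.5], 'confidence': 0.84} [ 0.56192606 -0.1926091   0.022     ]
{'uv': [98.3, 302.9], 'confidence': 0.75} [ 0.59916385 -0.32212238  0.022     ]
{'uv': [137.6, 312.5], 'confidence': 0.59} [ 0.61189599 -0.25432102  0.022     ]
{'uv': [170.1, 270.4], 'confidence': 0.88} [ 0.5621321  -0.19302045  0.        ]
{'uv': [106.6, 297.2], 'confidence': 0.85} [ 0.60377222 -0.32383436  0.        ]
{'uv': [148.1, 309.2], 'confidence': 0.67} [ 0.6221519  -0.25314239  0.        ]
(array([125.86585366, 323.80487805]), array([114, 320,  21,  11,  82], dtype=int32)) [ 0.61541914 -0.26396589  0.043     ]
```

View pics/wrist8.png

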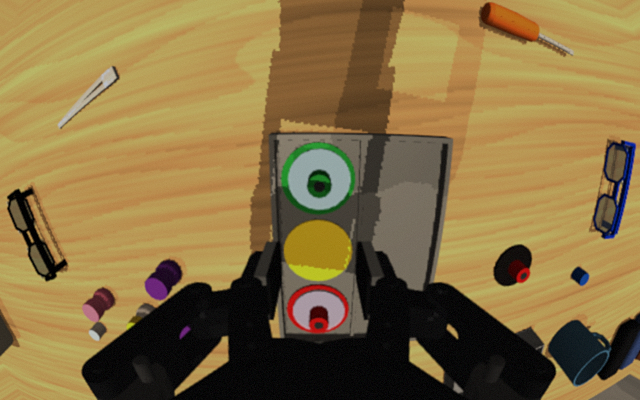

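Both lenses are in place. Next is the jar: I'll approach with the jaw axis at about 20° to stay between its neighbours.

```bash
python3 - <<'E'
from h import *
print(go([.6245,-.2505,.16],20))
E
```

```text
(array([-0.1836, -0.2305,  0.0094]), np.float64(62.98939722000327))
```

```bash
python3 -m handwheel '[{"offset":[-0.18,-0.23,0.012],"spin":63,"grip":0.6},{"offset":[-0.18,-0.23,0.012],"spin":63,"grip":0.6},{"offset":[-0.18,-0.23,0.012],"spin":63,"grip":0.6},{"offset":[-0.18,-0.23,0.012],"spin":63,"grip":0.6},{"offset":[-0.18,-0.23,0.012],"spin":63,"grip":0.6},{"offset":[-0.18,-0.23,0.012],"spin":63,"grip":0.6},{"offset":[-0.18,-0.23,0.012],"spin":63,"grip":0.6},{"offset":[-0.18,-0.23,0.012],"spin":63,"grip":0.6},{"offset":[-0.18,-0.23,0.012],"spin":63,"grip":0.6}]'
python3 - <<'E'
from h import *
o=ctrl.get_obs(); c=cams.camera("wrist"); save(c,"wrist9"); print(where(o),yaw(o))
for d in landmark_of(c,"jar"): print(d, at(c,d["uv"],0,o))
P=[.6245,-.2505,.045]; b=blob(c,"yellow",proj(c,[P],o)[0],50); print(b,at(c,b[0],.042,o) if b else 0)
E
```

```text
time_s: 19.23
eef_pos: [0.6215, -0.2491, 0.3129]
eef_rot: [-0.0, 0.573, 0.82, -0.0]
wrist_force: [0.6, 0.7, 0.7]
opening: 0.597
[ 0.6214381  -0.24907332  0.15821024] 20.128356350576382
{'uv': [274.7, 108.9], 'confidence': 0.98} [ 0.55993464 -0.19325593  0.        ]
{'uv': [349.9, 117.9], 'confidence': 0.9} [ 0.6268647  -0.17781429  0.        ]
{'uv': [317.3, 190.1], 'confidence': 0.88} [ 0.62247307 -0.25189378  0.        ]
{'uv': [271.7, 245.0], 'confidence': 0.66} [ 5.98719288e-01 -3.22027910e-01  5.55111512e-17]
{'uv': [370.9, 248.3], 'confidence': 0.66} [ 6.95049813e-01 -2.90854496e-01  5.55111512e-17]
None 0
```

View pics/wrist9.png

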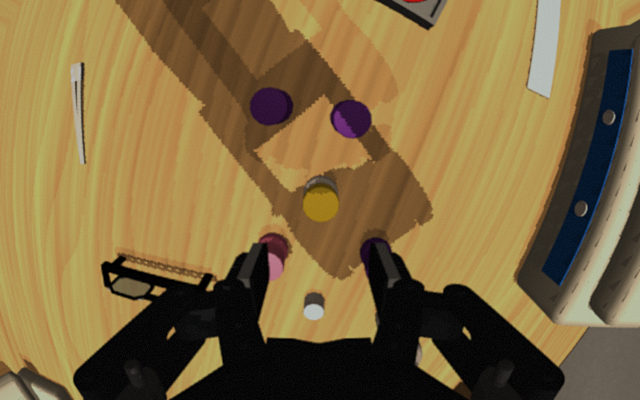

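```bash
python3 - <<'E'
from h import *
HUE["yellow"]=[(22,36)]
o=ctrl.get_obs(); c=cams.camera("wrist"); hsv=cv2.cvtColor(c["color"],cv2.COLOR_RGB2HSV); print(hsv[205,321])
HUE["yellow"]=[(24,36)]
m=cv2.inRange(hsv,(23,190,60),(35,255,255)); m[:170]=0; m[235:]=0; m[:,:295]=0; m[:,350:]=0
v,u=np.nonzero(m); print(len(u),u.min(),u.max(),v.min(),v.max()); 
for uv in ([u.mean(),v.mean()],[321,203.5]): print(uv,at(c,uv,.040,o),at(c,uv,.045,o))
print(go([.6230,-.2510,.03]),c["color"][205,321])
E
```

```text
[ 22 213 164]
14 305 336 184 217
[np.float64(319.92857142857144), np.float64(198.0)] [ 0.62351599 -0.2475504   0.04      ] [ 0.62297254 -0.24613979  0.045     ]
[321, 203.5] [ 0.62597946 -0.25169847  0.04      ] [ 0.62538539 -0.25020261  0.045     ]
(array([-0.0019,  0.0006,  0.1288]), None) [164 129  27]
```

```bash
python3 -m handwheel '[{"offset":[-0.0025,0.0015,0.05],"spin":0,"grip":0.6},{"offset":[-0.0025,0.0015,0.09],"spin":0,"grip":0.6},{"offset":[-0.0025,0.0015,0.118],"spin":0,"grip":0.6},{"offset":[-0.0025,0.0015,0.127],"spin":0,"grip":0.6},{"offset":[-0.0025,0.0015,0.127],"spin":0,"grip":0.6},{"offset":[-0.0025,0.0015,0.127],"spin":0,"grip":0.2},{"offset":[-0.0025,0.0015,0.127],"spin":0,"grip":0.2},{"offset":[-0.0025,0.0015,0.127],"spin":0,"grip":0.2},{"offset":[-0.0025,0.0015,0.127],"spin":0,"grip":0.2},{"offset":[-0.0025,0.0015,0.127],"spin":0,"grip":0.2},{"offset":[-0.0025,0.0015,0.127],"spin":0,"grip":0.2}]'; python3 - <<'E'
from h import *
o=ctrl.get_obs(); print(where(o),o["wrist_force"],yaw(o)); c=cams.camera("wrist"); save(c,"wrist10",(200,120,440,300),3.3)
E
```

```text
time_s: 20.75
eef_pos: [0.6247, -0.2521, 0.1883]
eef_rot: [0.002, 0.574, 0.819, 0.0]
wrist_force: [-0.7, 0.1, 6.5]
opening: 0.334
[ 0.62519936 -0.25240661  0.03363895] [-0.67555642  0.13020912  6.49204492] 19.991825343535286
```

View pics/wrist10.png

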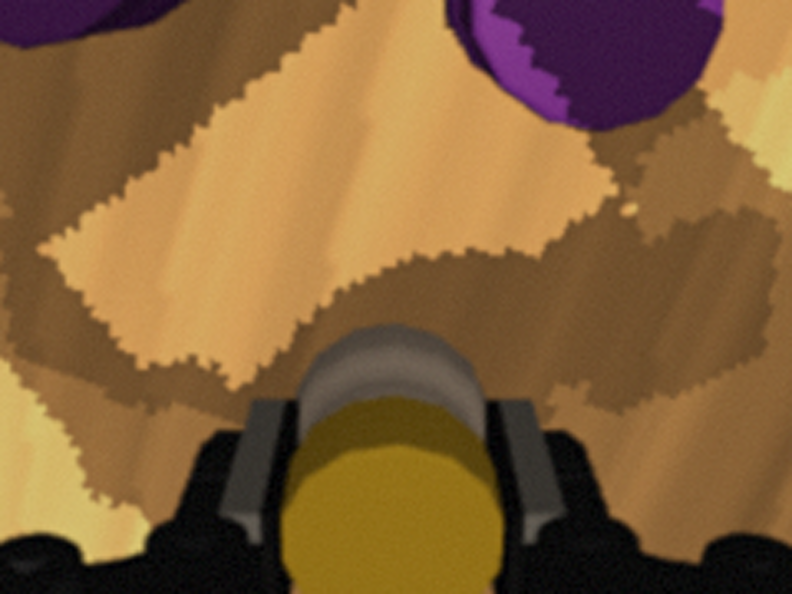

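```bash
python3 -m handwheel '[{"offset":[0,0,-0.02],"spin":0,"grip":0.2},{"offset":[0,0,-0.06],"spin":0,"grip":0.2},{"offset":[0,0,-0.1],"spin":0,"grip":0.2},{"offset":[0,0,-0.105],"spin":0,"grip":0.2},{"offset":[0,0,-0.105],"spin":0,"grip":0.2}]'
python3 - <<'E'
from h import *
o=ctrl.get_obs(); c=cams.camera("wrist"); save(c,"wrist11",(200,160,440,340),3.3); w=where(o); print(w,o["opening"],go([.5478,-.0094,w[2]],83))
# expected cap-top circle if centred; grasp at z .0336 over underside
m=rot(o).as_matrix(); a=np.linspace(0,2*np.pi,9)[:-1]
top=w-m[:,2]*(.045-.0336)
print(proj(c,top+16e-3*(np.outer(np.cos(a),m[:,0])+np.outer(np.sin(a),m[:,1])),o).round(1))
E
```

```text
time_s: 21.42
eef_pos: [0.6238, -0.2516, 0.2918]
eef_rot: [0.0, 0.574, 0.819, 0.0]
wrist_force: [-0.0, 0.2, -0.6]
opening: 0.332
[ 0.62389148 -0.25161263  0.13708723] 0.33245698938697615 (array([ 0.2531,  0.0117, -0.0011]), np.float64(-63.01493337952331))
[[315.7 254.9]
 [342.9 264.7]
 [352.8 287.1]
 [341.1 307.9]
 [316.  316.1]
 [290.9 307.8]
 [279.  287. ]
 [288.6 264.7]]
```

View pics/wrist11.png

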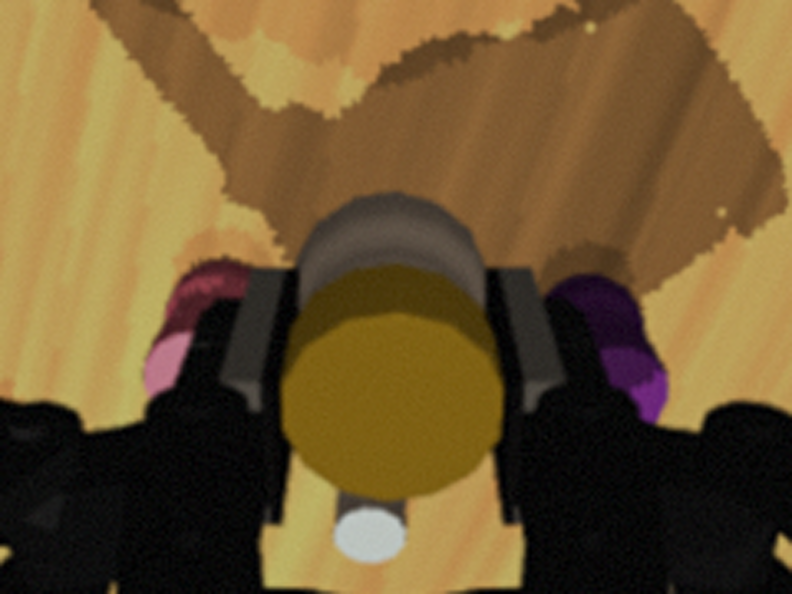

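```bash
python3 -m handwheel '[{"offset":[0.04,0.002,0],"spin":0,"grip":0.2},{"offset":[0.09,0.004,0],"spin":-10,"grip":0.2},{"offset":[0.14,0.006,0],"spin":-20,"grip":0.2},{"offset":[0.19,0.009,0],"spin":-30,"grip":0.2},{"offset":[0.23,0.011,0],"spin":-40,"grip":0.2},{"offset":[0.248,0.012,0],"spin":-50,"grip":0.2},{"offset":[0.253,0.012,0],"spin":-60,"grip":0.2},{"offset":[0.253,0.012,0],"spin":-63,"grip":0.2},{"offset":[0.253,0.012,0.03],"spin":-63,"grip":0.2},{"offset":[0.253,0.012,0.06],"spin":-63,"grip":0.2},{"offset":[0.253,0.012,0.08],"spin":-63,"grip":0.2},{"offset":[0.253,0.012,0.088],"spin":-63,"grip":0.2},{"offset":[0.253,0.012,0.088],"spin":-63,"grip":0.2}]'
python3 - <<'E'
from h import *
o=ctrl.get_obs(); w=where(o); print(w,go([.5478,-.0094,.0416]),yaw(o)); c=cams.camera("side"); save(c,"side12",(240,140,400,240),4.5)
E
```

```text
time_s: 23.1
eef_pos: [0.5482, -0.0097, 0.2021]
eef_rot: [-0.001, 0.061, 0.998, 0.0]
wrist_force: [0.4, -0.3, -1.6]
opening: 0.335
[ 0.54779613 -0.00956735  0.04741211] (array([0.    , 0.0002, 0.0058]), None) 82.9864681475583
```

View pics/side12.png

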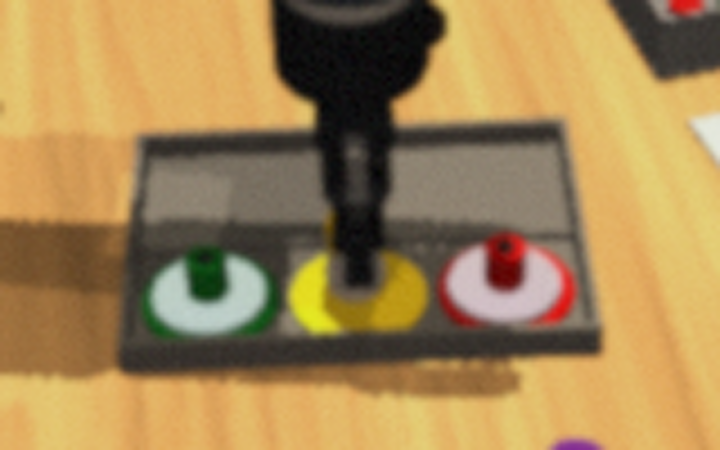

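```bash
python3 -m handwheel '[{"offset":[0,0,0.003],"spin":0,"grip":0.2},{"offset":[0,0,0.005],"spin":0,"grip":0.2},{"offset":[0,0,0.006],"spin":0,"grip":0.2},{"offset":[0,0,0.006],"spin":0,"grip":0.2}]'
```

```text
time_s: 23.65
eef_pos: [0.5487, -0.0098, 0.1973]
eef_rot: [0.0, 0.061, 0.998, -0.0]
wrist_force: [-0.2, -0.2, 0.3]
opening: 0.333
```

```bash
python3 -m handwheel '[{"offset":[0.0007,0.0005,0.0007],"spin":0,"grip":0.2},{"offset":[0.0007,0.0005,0.0014],"spin":0,"grip":0.2},{"offset":[0.0007,0.0005,0.0014],"spin":0,"grip":0.2}]'
```

```text
time_s: 24.02
eef_pos: [0.5482, -0.0092, 0.1964]
eef_rot: [0.0, 0.061, 0.998, -0.0]
wrist_force: [-1.9, 0.3, 4.2]
opening: 0.333
```

```bash
python3 -m handwheel '[{"offset":[0,0,0],"spin":0,"grip":0.38},{"offset":[0,0,0],"spin":0,"grip":0.42},{"offset":[0,0,0],"spin":0,"grip":0.47},{"offset":[0,0,-0.003],"spin":0,"grip":0.47},{"offset":[0,0,-0.02],"spin":0,"grip":0.5},{"offset":[0,0,-0.06],"spin":0,"grip":0.5},{"offset":[0,0,-0.12],"spin":0,"grip":0.5},{"offset":[0,0,-0.14],"spin":0,"grip":0.5},{"offset":[0,0,-0.14],"spin":0,"grip":0.5}]'
python3 - <<'E'
from h import *
o=ctrl.get_obs(); c=cams.camera("wrist"); save(c,"wrist13",(170,60,470,300),2.6); k=cams.camera("scene"); save(k,"scene13",(260,160,460,340),3.5)
w=where(o); print(w)
for p,oo in ((c,o),(k,None)):
  for d in landmark_of(p,"frame_blue")[:2]: print(d,at(p,d["uv"],0,oo))
  for d in landmark_of(p,"jar")[:6]: print(d,at(p,d["uv"],0.008,oo))
E
```

```text
time_s: 25.15
eef_pos: [0.5488, -0.0093, 0.3391]
eef_rot: [0.003, 0.061, 0.998, -0.001]
wrist_force: [0.2, 0.8, -0.1]
opening: 0.503
[ 0.54970631 -0.00951967  0.18439431]
{'uv': [607.6, 133.8], 'confidence': 0.82} [0.52561865 0.40398935 0.        ]
{'uv': [186.6, 258.3], 'confidence': 0.9} [ 0.6225416  -0.17413094  0.008     ]
{'uv': [133.0, 306.5], 'confidence': 0.68} [ 0.69387046 -0.28862106  0.008     ]
{'uv': [318.1, 177.4], 'confidence': 0.67} [ 0.54662301 -0.0091896   0.008     ]
{'uv': [94.3, 244.6], 'confidence': 0.67} [ 0.59573629 -0.31526141  0.008     ]
{'uv': [162.8, 211.8], 'confidence': 0.57} [ 0.56264062 -0.18791071  0.008     ]
{'uv': [416.7, 305.4], 'confidence': 0.79} [0.51829821 0.40805226 0.        ]
{'uv': [320.7, 197.1], 'confidence': 0.62} [ 0.5423772  -0.00549187  0.008     ]
{'uv': [250.9, 139.2], 'confidence': 0.56} [ 0.60816314 -0.32204394  0.008     ]
{'uv': [229.1, 161.1], 'confidence': 0.55} [ 0.71116829 -0.28182167  0.008     ]
{'uv': [319.4, 197.2], 'confidence': 0.52} [ 0.5458863  -0.00741309  0.008     ]
{'uv': [285.3, 160.0], 'confidence': 0.46} [ 0.55802634 -0.18486359  0.008     ]
{'uv': [268.6, 170.0], 'confidence': 0.44} [ 0.62314839 -0.18091483  0.008     ]
```

View pics/wrist13.png

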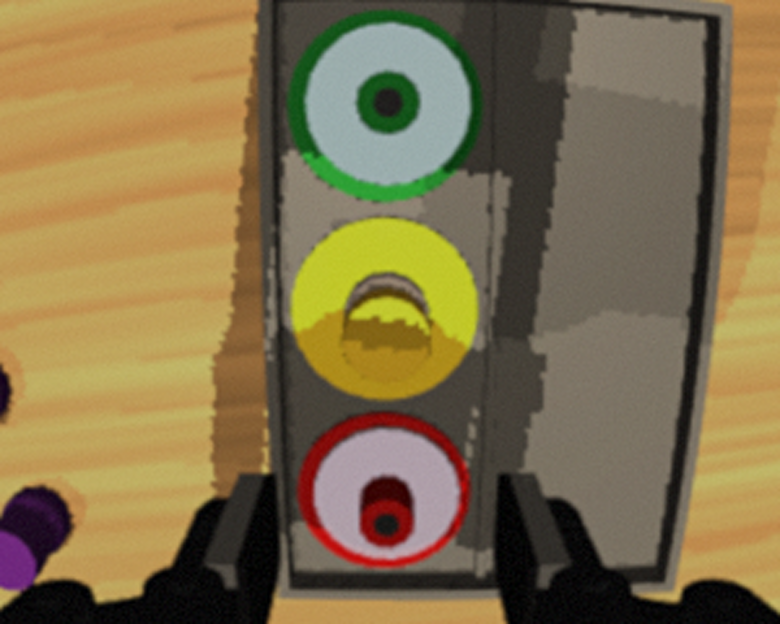

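View pics/scene13.png

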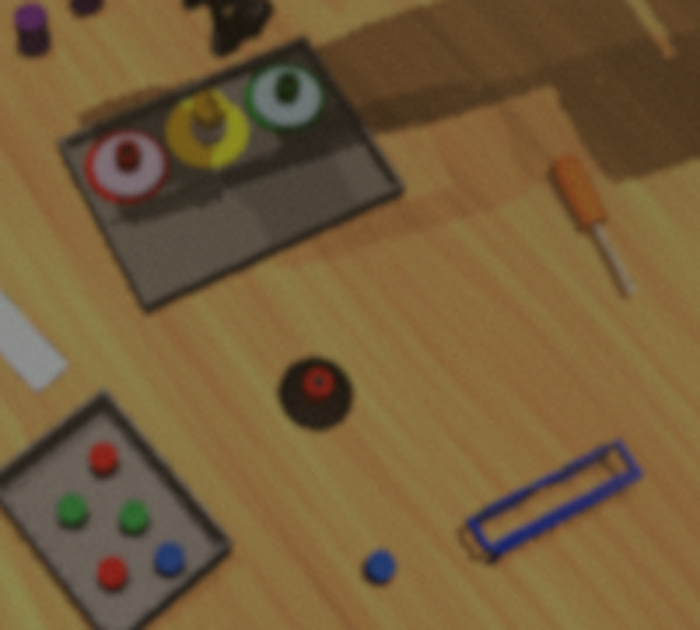

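Lenses and jar are centred. Next is the frame.

```bash
python3 - <<'E'
from h import *
print(go([.523,.406,.19],83))
E
```

```text
(array([ 0.0747,  0.4089, -0.0101]), np.float64(-0.015014846303344598))
```

```bash
python3 -m handwheel '[{"offset":[0.075,0.409,-0.01],"spin":0,"grip":0.7},{"offset":[0.075,0.409,-0.01],"spin":0,"grip":0.7},{"offset":[0.075,0.409,-0.01],"spin":0,"grip":0.7},{"offset":[0.075,0.409,-0.01],"spin":0,"grip":0.7},{"offset":[0.075,0.409,-0.01],"spin":0,"grip":0.7},{"offset":[0.075,0.409,-0.01],"spin":0,"grip":0.7},{"offset":[0.075,0.409,-0.01],"spin":0,"grip":0.7},{"offset":[0.075,0.409,-0.01],"spin":0,"grip":0.7},{"offset":[0.075,0.409,-0.01],"spin":0,"grip":0.7},{"offset":[0.075,0.409,-0.01],"spin":0,"grip":0.7}]'
python3 - <<'E'
from h import *
o=ctrl.get_obs(); c=cams.camera("wrist"); save(c,"wrist14",(190,80,450,300),3); print(where(o),yaw(o))
for f in (landmark_of,boxes_of):
  for d in f(c,"frame_blue")[:2]: print(d,at(c,d["uv"],0,o))
E
```

```text
time_s: 26.7
eef_pos: [0.524, 0.4046, 0.3453]
eef_rot: [-0.0, 0.062, 0.998, -0.0]
wrist_force: [0.3, -0.5, -0.3]
opening: 0.698
[0.52382922 0.40449341 0.1905655 ] 82.89663065742444
{'uv': [317.1, 175.5], 'confidence': 0.56} [0.52064806 0.40372824 0.        ]
{'uv': [326.6, 176.3], 'confidence': 0.93} [0.5227159  0.41345264 0.        ]
```

View pics/wrist14.png

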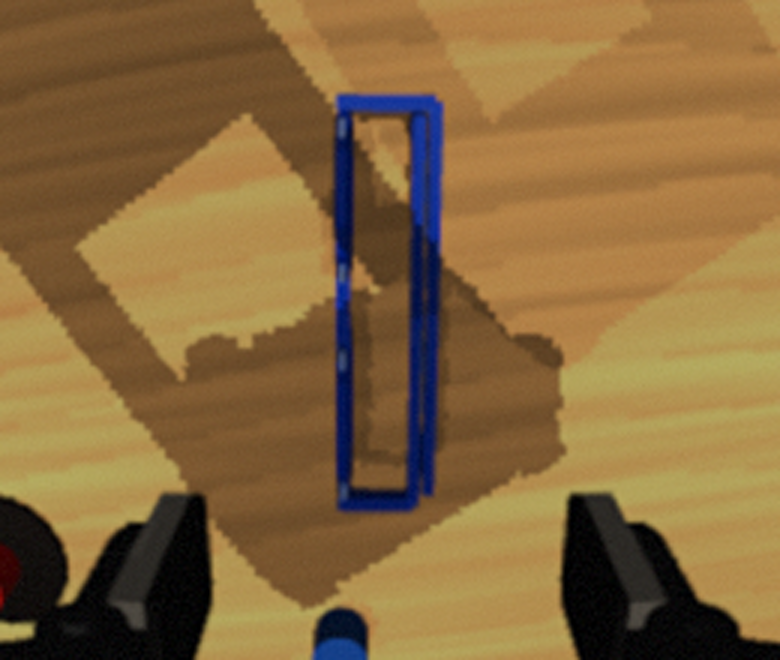

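```bash
python3 - <<'E'
from h import *
o=ctrl.get_obs(); c=cams.camera("wrist")
uvs={"F_near":(337,96),"F_far":(337,510),"F_mid":(344,310),"T_near":(441,98),"T_far":(432,497),"Tmid":(436,300)}
for n,(u,v) in uvs.items():
    uv=(190+u/3,80+v/3); print(n,[at(c,uv,z,o)[:2].round(4).tolist() for z in (.034,.042)])
P=blob(c,"blue",(322,180),85,smin=80,vmin=20,pts=True).astype(float)
X=np.array([at(c,q,.036,o)[:2] for q in P]); r=cv2.minAreaRect((X*1000).astype(np.float32)); print(len(P),r)
for p in cv2.boxPoints(r): print(p)
E
```

```text
F_near [[0.4536, 0.3995], [0.4535, 0.3999]]
F_far [[0.588, 0.3808], [0.5841, 0.3818]]
F_mid [[0.5196, 0.3928], [0.5177, 0.3934]]
T_near [[0.458, 0.4303], [0.4578, 0.4299]]
T_far [[0.5871, 0.4131], [0.5833, 0.4132]]
Tmid [[0.52, 0.4217], [0.518, 0.4215]]
2165 ((521.1862182617188, 405.40997314453125), (31.882259368896484, 134.7224578857422), 82.45257568359375)
[452.31476 398.45465]
[585.87006 380.75928]
[590.0577 412.3653]
[456.50238 430.06067]
```

```bash
python3 -m handwheel '[{"offset":[0.003,0.001,0.06],"spin":0,"grip":0.7},{"offset":[0.003,0.001,0.11],"spin":0,"grip":0.7},{"offset":[0.003,0.001,0.145],"spin":0.4,"grip":0.7},{"offset":[0.003,0.001,0.159],"spin":0.4,"grip":0.7},{"offset":[0.003,0.001,0.159],"spin":0.4,"grip":0.7},{"offset":[0.003,0.001,0.159],"spin":0.4,"grip":0.5},{"offset":[0.003,0.001,0.159],"spin":0.4,"grip":0.4},{"offset":[0.003,0.001,0.159],"spin":0.4,"grip":0.2},{"offset":[0.003,0.001,0.159],"spin":0.4,"grip":0.2},{"offset":[0.003,0.001,0.159],"spin":0.4,"grip":0.2},{"offset":[0.003,0.001,0.159],"spin":0.4,"grip":0.2},{"offset":[0.003,0.001,0.159],"spin":0.4,"grip":0.2}]'
python3 - <<'E'
from h import *
o=ctrl.get_obs(); c=cams.camera("wrist"); save(c,"wrist15",(190,80,450,300),3); print(where(o),o["wrist_force"],yaw(o))
E
```

```text
time_s: 28.4
eef_pos: [0.5216, 0.4078, 0.189]
eef_rot: [0.001, 0.065, 0.998, 0.001]
wrist_force: [-0.7, -0.4, 5.9]
opening: 0.36
[0.52203368 0.40802158 0.03429131] [-0.67319526 -0.3575747   5.9330352 ] 82.59247188416242
```

View pics/wrist15.png

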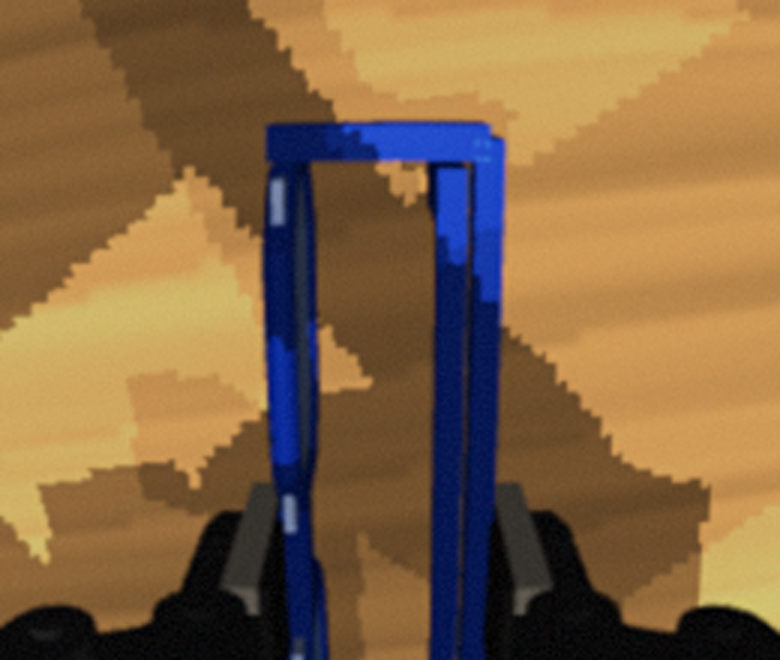

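```bash
python3 -m handwheel '[{"offset":[0,0,-0.02],"spin":0,"grip":0.2},{"offset":[0,0,-0.06],"spin":0,"grip":0.2},{"offset":[0,0,-0.1],"spin":0,"grip":0.2},{"offset":[0,0,-0.105],"spin":0,"grip":0.2},{"offset":[0,0,-0.105],"spin":0,"grip":0.2}]'
python3 - <<'E'
from h import *
o=ctrl.get_obs(); c=cams.camera("wrist"); save(c,"wrist16",(190,80,450,300),3); w=where(o); print(w,o["eef_pos"],o["opening"],go([.559,.0740,w[2]],82.9))
E
```

```text
time_s: 29.08
eef_pos: [0.5206, 0.4073, 0.2926]
eef_rot: [0.0, 0.065, 0.998, 0.0]
wrist_force: [-0.2, 0.1, 0.0]
opening: 0.361
[0.52076225 0.40732295 0.1378771 ] [0.52062982 0.40725119 0.29257703] 0.3609327556494893 (array([-0.0815, -0.3252, -0.0012]), np.float64(-0.3129176251260475))
```

View pics/wrist16.png

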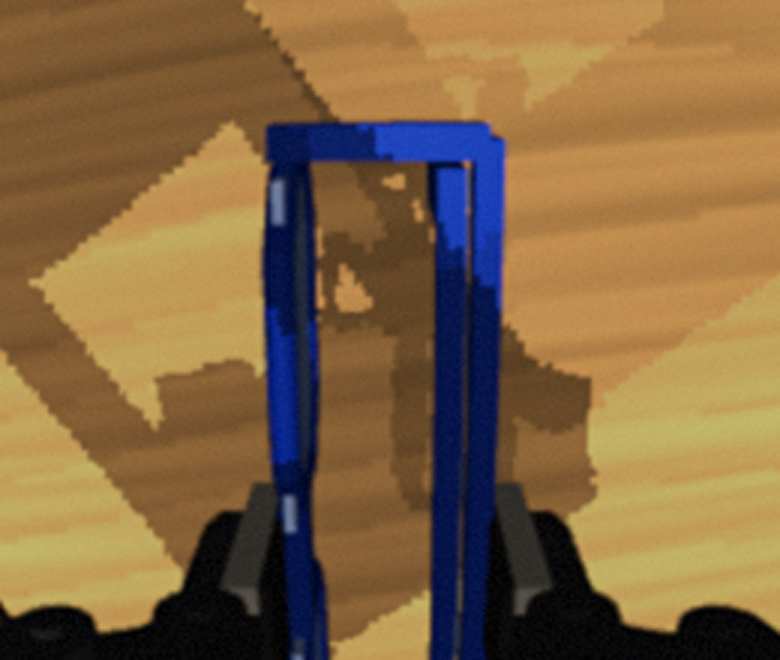

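```bash
python3 -m handwheel '[{"offset":[-0.01,-0.04,0],"spin":0,"grip":0.2},{"offset":[-0.024,-0.095,0],"spin":0,"grip":0.2},{"offset":[-0.038,-0.15,0],"spin":0,"grip":0.2},{"offset":[-0.052,-0.205,0],"spin":0,"grip":0.2},{"offset":[-0.066,-0.26,0],"spin":0,"grip":0.2},{"offset":[-0.077,-0.305,0],"spin":-0.3,"grip":0.2},{"offset":[-0.0815,-0.325,0],"spin":-0.3,"grip":0.2},{"offset":[-0.0815,-0.325,0],"spin":-0.3,"grip":0.2},{"offset":[-0.0815,-0.325,0.03],"spin":-0.3,"grip":0.2},{"offset":[-0.0815,-0.325,0.05],"spin":-0.3,"grip":0.2},{"offset":[-0.0815,-0.325,0.06],"spin":-0.3,"grip":0.2},{"offset":[-0.0815,-0.325,0.06],"spin":-0.3,"grip":0.2}]'
python3 - <<'E'
from h import *
o=ctrl.get_obs(); c=cams.camera("wrist"); save(c,"wrist17",(150,40,490,300),2.3); s=cams.camera("side");save(s,"side17",(230,110,410,240),4.2); w=where(o); print(w,o["eef_pos"],o["opening"],go([.559,.0740,.0393],82.9))
E
```

```text
time_s: 30.62
eef_pos: [0.5592, 0.0755, 0.231]
eef_rot: [-0.001, 0.061, 0.998, 0.0]
wrist_force: [0.6, 0.4, -0.1]
opening: 0.355
[0.55887928 0.07553059 0.07627078] [0.55917671 0.07548037 0.23097049] 0.3550185921422241 (array([ 0.001 , -0.0012,  0.0384]), np.float64(0.030213345207670272))
```

View pics/wrist17.png

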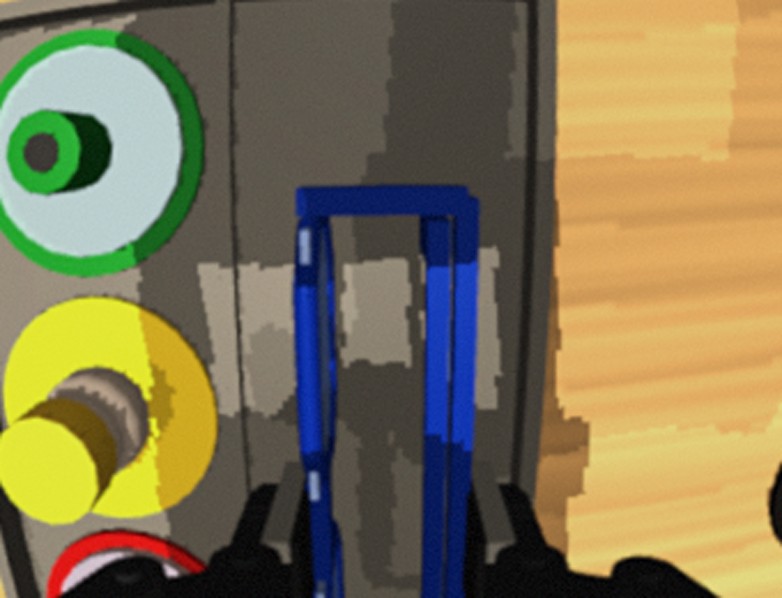

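View pics/side17.png

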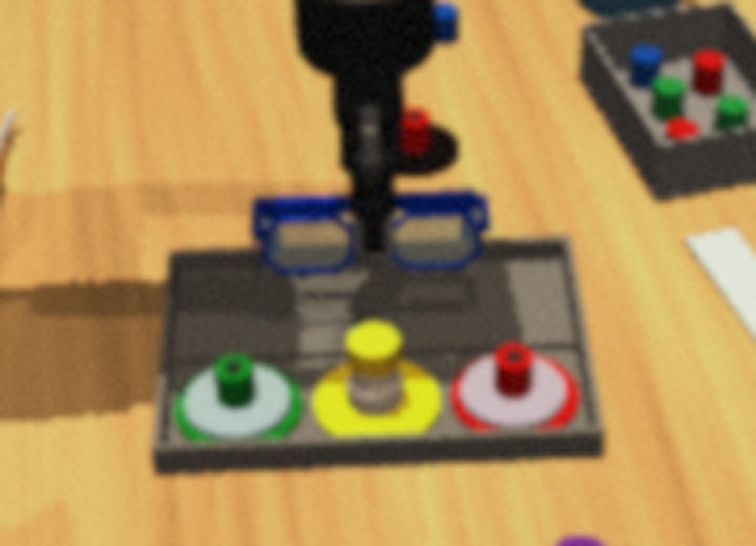

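Placed well over the bay. I'll descend, stopping just short of contact.

```bash
python3 -m handwheel '[{"offset":[0,-0.001,0.015],"spin":0,"grip":0.2},{"offset":[0,-0.001,0.027],"spin":0,"grip":0.2},{"offset":[0,-0.001,0.033],"spin":0,"grip":0.2},{"offset":[0,-0.001,0.036],"spin":0,"grip":0.2},{"offset":[0,-0.001,0.0365],"spin":0,"grip":0.2},{"offset":[0,-0.001,0.0365],"spin":0,"grip":0.2}]'
```

```text
time_s: 31.48
eef_pos: [0.5597, 0.0735, 0.1956]
eef_rot: [0.0, 0.062, 0.998, 0.0]
wrist_force: [0.4, -0.3, -0.2]
opening: 0.361
```

```bash
python3 -m handwheel '[{"offset":[0,0,0.0007],"spin":0,"grip":0.2},{"offset":[0,0,0.0014],"spin":0,"grip":0.2},{"offset":[0,0,0.002],"spin":0,"grip":0.2},{"offset":[0,0,0.002],"spin":0,"grip":0.2}]'
```

```text
time_s: 31.98
eef_pos: [0.5596, 0.0735, 0.194]
eef_rot: [0.0, 0.062, 0.998, -0.0]
wrist_force: [-1.9, -0.1, 5.4]
opening: 0.358
```

```bash
python3 -m handwheel '[{"offset":[0,0,0],"spin":0,"grip":0.4},{"offset":[0,0,0],"spin":0,"grip":0.45},{"offset":[0,0,0],"spin":0,"grip":0.5},{"offset":[0,0,-0.002],"spin":0,"grip":0.5},{"offset":[0,0,-0.015],"spin":0,"grip":0.52},{"offset":[0,0,-0.05],"spin":0,"grip":0.55},{"offset":[0,0,-0.11],"spin":0,"grip":0.55},{"offset":[0,0,-0.17],"spin":0,"grip":0.55},{"offset":[0,0,-0.19],"spin":0,"grip":0.55},{"offset":[0,0,-0.19],"spin":0,"grip":0.55}]'
python3 - <<'E'
from h import *
o=ctrl.get_obs(); c=cams.camera("wrist"); save(c,"wrist18",(170,40,470,300),2.3); s=cams.camera("side");save(s,"side18",(210,80,410,240),3.9); k=cams.camera("scene"); save(k,"scene18",(200,80,460,340),2.3); print(o["eef_pos"],o["time_s"])
for n,z in (("lens_red",.008),("lens_green",.008),("frame_blue",.005),("jar",.008)):
  for d in landmark_of(c,n)[:5]: print(n,d,at(c,d["uv"],z,o)[:2])
E
```

```text
time_s: 33.22
eef_pos: [0.5599, 0.0735, 0.3864]
eef_rot: [0.003, 0.062, 0.998, -0.0]
wrist_force: [1.0, -0.6, -0.6]
opening: 0.549
[0.55994314 0.07350332 0.38640347] 33.225
lens_red {'uv': [253.0, 231.9], 'confidence': 0.64} [ 0.62708376 -0.01623822]
lens_green {'uv': [245.3, 104.7], 'confidence': 0.8} [0.47413703 0.00170428]
frame_blue {'uv': [318.4, 167.9], 'confidence': 0.68} [0.55832175 0.07414486]
jar {'uv': [106.4, 281.2], 'confidence': 0.97} [ 0.68995487 -0.28639337]
jar {'uv': [125.9, 197.8], 'confidence': 0.88} [ 0.56069782 -0.18890434]
jar {'uv': [74.5, 231.2], 'confidence': 0.71} [ 0.59977729 -0.31791381]
jar {'uv': [151.9, 238.8], 'confidence': 0.64} [ 0.62320162 -0.16466685]
jar {'uv': [243.6, 167.9], 'confidence': 0.56} [ 0.54617668 -0.01230268]
```

View pics/wrist18.png

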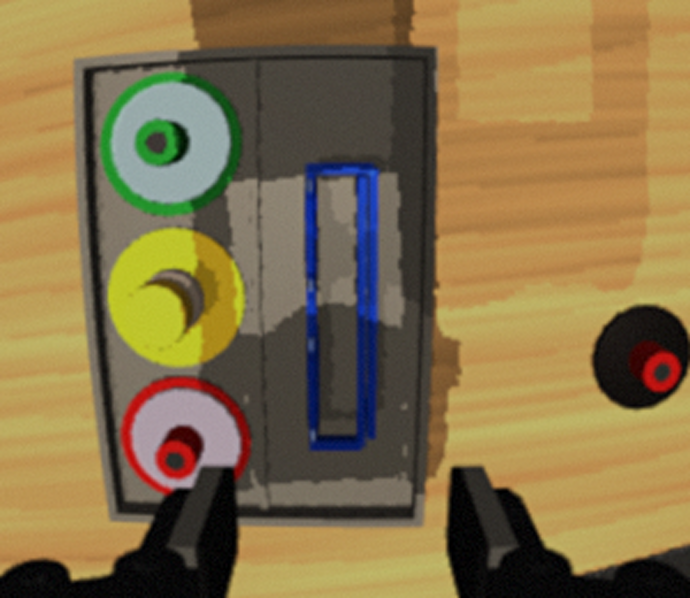

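View pics/side18.png

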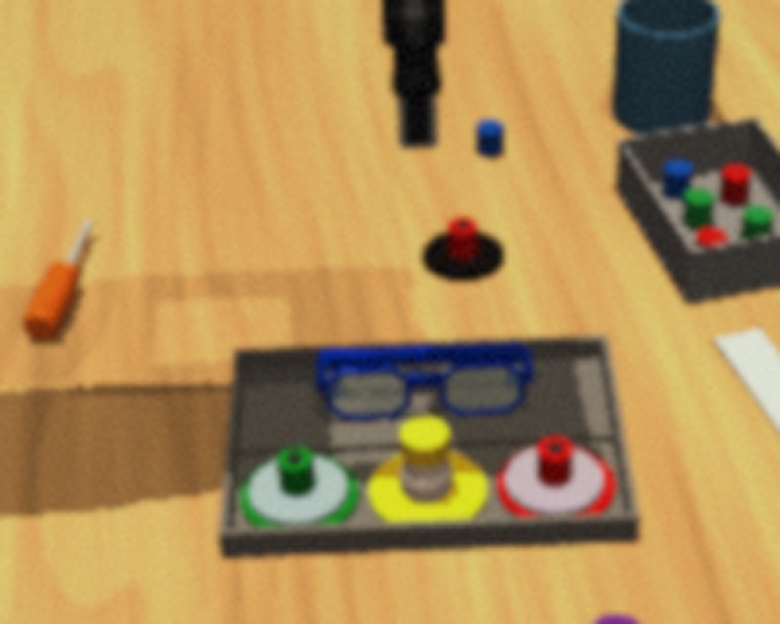

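View pics/scene18.png

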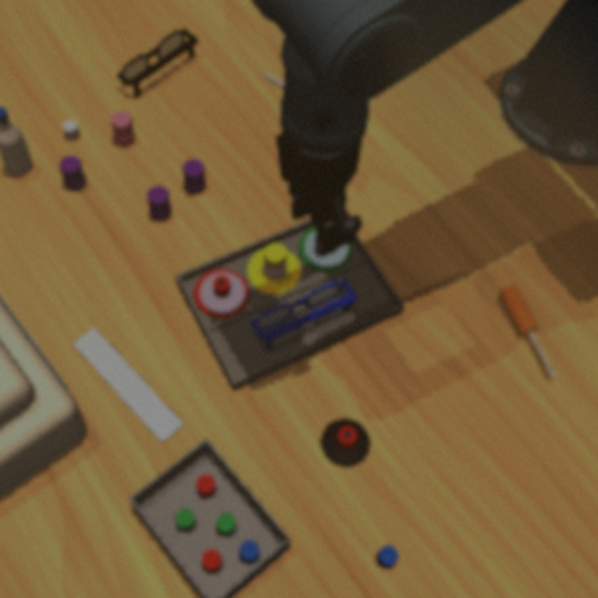

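All four items are placed, the frame is upright, and the look-alikes haven't moved. I'll hand it in.

```bash
python3 -c "
from bench import ctrl
print(ctrl.hand_in())"
```

```text
the job is handed in; nothing more can be done
None
```

The tray is made up and the job is handed in at about 33 s; handing in gives no verdict. I did it in the order asked: red lens, green lens, jar, then blue frame. The highest wrist force I read at a stop was about 12 N.

- **Lenses:** both were lowered until they touched before release. The last wrist and side pictures show them flat, block up, with an even ring of pad showing.
- **Jar:** it stands upright in the middle of the yellow pad.
- **Blue frame:** it stands upright and lengthwise, near the middle of the bay. The final measurement put it at (0.558, 0.074) against a target of (0.558, 0.074).
- **Left alone:** the smoke lens, black frame and the purple and pink jars show no visible movement.
- **Disagreements:** the networks' final positions were 3–4 mm off the measured pad centres for the red and green lenses, and 3 mm for the jar. I put this down to their own error, since the pictures show all three centred.

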